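# Put the cartons away in the drying box

### The job

The white cartons lying on the bench must be kept dry: lift the clear cover off the drying box and stand it upright on the bench, then stack every carton into one square column on the middle of the box's metal deck, long sides along the deck. Put the cover back over the column so that it sits fully down and level inside the raised kerb, and only then turn the tap at the end of the box fully open. Leave the two bottles and the timer where they stand.

Things in the scene. Friction and masses are not known exactly. Their poses are not given: they have to be found in the camera images.
- dryer_base: fixed white base of the drying box, a plate 150 x 196 x 14 mm with a 10 mm high, 7 mm thick kerb around its seat (kerb opening 118 x 164 mm, kerb top 24 mm above the bench). Origin: on the bench under the centre of the seat; x across the base, y along its length, z up. Toward -y a low skid carries a steel conduit, an amber drying cartridge (both below 42 mm) and the tap block; it ends 230 mm from the origin
- seat (a point): centre of the seat on which the cover's foot rests, 14 mm above the bench; axes as the base
- deck (a point): centre of the perforated metal deck, 74 x 120 mm, its top 18 mm above the bench, 4 mm above the seat; the carton column stands here; axes as the base (long side along y)
- tap (a joint): quarter-turn tap; 0 = shut (handle across the base, along the base's x), 1.57 = fully open (handle along the base's y, against its stop); opens counter-clockwise seen from above; it stays where it is left and turns with about 0.05 N m
- tap_grip (a point): middle of the tap's black bar handle (56 long, 12 wide, 24 mm high; its top 10 mm above this point), on the vertical turning axis, 74 mm above the bench and 186 mm from the base's origin toward -y; x along the bar, y across it; the tap block under the handle is 74 x 40 mm with its top 44 mm above the bench
- cover: loose clear box-shaped cover, open underneath, 0.42 kg: grey foot flange 112 x 158 x 7 mm, inside 86 x 132 mm and 128 mm deep, top plate to 133 mm, black bar handle on top to 173 mm. Origin: centre of the underside of the foot; x across, y along its length, z up. It starts seated on the base (either way round fits); inside the kerb it has 3 mm play on each side. There is free bench for it to the right of the tap (-y), in front of the bottles, around x 0.45, y -0.40
- cover_handle (a point): centre of the cover's handle bar, 164 mm above the underside of the foot; the bar lies along the cover's y, 96 mm long, 14 mm wide (along x), 18 mm high, with 22 mm of space under it between two posts 80 mm apart
- carton_1: closed white carton 60 x 106 x 30 mm, 0.12 kg, lying flat. Origin: centre of its underside; x along the 60 mm side, y along the 106 mm side, z up
- carton_2: as carton_1 (two to four cartons are present)
- carton_3: as carton_1
- carton_4: as carton_1
- buffer_bottle: bystander: blue-capped bottle, 64 mm wide and 150 mm high, loose; origin under its centre
- amber_bottle: bystander: brown bottle with black cap, 54 mm wide and 120 mm high, loose; origin under its centre
- lab_timer: bystander: white timer 70 x 66 x 21 mm, loose; origin under its centre
Things that resemble listed ones, but are neither listed nor needed, are in the scene too. Leave any black or orange look-alike of the carton_4 alone.

How it is judged:
By the outcome, as a careful person would: the job done as asked, in the order asked, and still so for the second after the job is handed in, with the robot touching nothing.
Of carton_1, carton_2, carton_3, carton_4 only 2 to 4 are there at a start; the rules pass over those that are not, and their reading is None.
At some moment in a run one of cover may be knocked a few centimetres aside while the robot is not near it.
Once in a run the grip may slacken for a moment while it holds something.
It also fails if it takes over 210 s, if anything falls off the work surface, if the arm or the gripper's body presses on something with over 40 N, if the wrist force passes 120 N, or if a joint passes its speed limit or range.

### The arm

A 6-joint arm with a two-finger parallel gripper is mounted at the origin on a cart in front of the work surface, level with it; the furniture and walls round the work are solid. World frame = base frame: x ahead of the robot, y to its left, z up, the work surface at z = 0. Lengths are in m, angles in rad, forces in N, time in s.
With the tool pointing down it reaches from about 0.3 to 0.775 m from the base axis. Payload 14.6 kg.
Tool frame: the origin (TCP) lies on the front face of the gripper's body, between the roots of the fingers; the fingertips stand 97 mm ahead of it and the grasp point (between the pads) lies 78 mm ahead of it; z points along the fingers, y is the direction in which the jaws open and shut (so a half turn about z gives the same grasp; the last joint's range is limited). The gripper opens to 94 mm and grips with 3 to 60 N. Pads are 16 mm wide; open, the fingers measure 119 mm over their backs; the gripper's body (75 mm by 177 mm) begins 78 mm behind the grasp point.
Start: joints at [-1.4, 0.3, 1.521, -0, 1.321, -0.067], TCP at [0.13, -0.535, 0.303] pointing down, gripper open.
Joint ranges: [-3.03, 3.03], [-0.79, 2.21], [0.23, 2.52], [-1.04, 4.18], [0, 3.07], [-2.55, 2.55]. Speed limits (rad/s): [2.22, 2.22, 2.57, 3.14, 3.14, 3.14].

### API

Orientations are given as [roll, pitch, yaw] about the fixed x, y, z axes, in that order (R = Rz(yaw) Ry(pitch) Rx(roll)).
In Python, from station import ctrl gives the robot as it stands. The module is installed in compiled form; this text tells all that it offers.
- The arm moves only by the shell command python3 -m pendant 'ROWS' [FORCE]. ROWS is JSON, a list of rows, each an object of numbers: "rx", "ry", "rz": the turn, a rotation vector about the tool's x, y, z each as a share of 4 degrees, from -1 to 1; "tx", "ty", "tz": the shift along the tool's x, y, z each as a share of 0.04 m, from -1 to 1; "grip": the gripper command: -1 is fully open, 1 is shut, values between are in proportion. A call has 1 to 8 rows; each row shifts and turns the pose as measured when the row begins, along the tool's axes as they then stand; what a row does not reach is not made up. A row lasts 1/12 s, in which the tool goes at most 41.7 mm and 7.16 degrees, less where a joint would pass 70% of its speed; a pose out of reach is approached as far as the arm can. A call with a number of a shift or a turn outside -1 to 1 is refused whole. A call with a gripper value outside its range is refused whole. The fingers move at their own pace and stop on an object; FORCE is the grip in N (left out, the last holds). Time passes only in rows, so rows that do not move let the fingers close. It gives the time, the measured TCP pose, the force and the opening at its end, in the units of the state.
- ctrl.get_obs(): the state, without advancing time (a new reading comes with each control period).
- ctrl.camera(name): name is "scene" or "side" or "wrist"; returns a dict with "pixels" (384x512x3 uint8, blue, green, red), "fx", "fy", "cx", "cy" (pixels), "world_from_camera" (4x4, takes a point from camera to world coordinates). Camera axes: x right, y up, looking along -z (the intrinsics and any distortion apply to the point x, -y, -z); pixel columns grow to the right and rows downward; lengths in m; the calibration is good to about 2 mm. A picture is of the moment at which its call begins. There is no depth.
- ctrl.hand_in(): hands the job in, once; it reports no verdict.
The state is a dict: "time_s": time; "qpos": joint angles; "joint_vel": joint speeds; "tau": joint torques, N m; "ee_pos": TCP position; "eef_rot": TCP orientation; "force": force on the tool from outside, world axes, zero at the start; "moment": the same for the moment, N m; "grip_width": finger opening in m.
Only numpy, scipy, OpenCV 4.12 (cv2) and the standard library are available. Lean on these libraries where they do the work, as an engineer would, in place of code of your own. Each camera call takes 0.05 s, during which the arm holds its last target.

## Working session

There is one attempt and no reset: what is moved stays moved. The work goes in short steps, Python scripts to look and compute and a shell command to move; the robot and the scene stay as the last step left them, time stands still between calls to the robot, and variables do not carry over. Pictures are saved under pics/ and viewed, and the job is handed in when it is done.

```bash
mkdir -p pics; ls; cat > h.py <<'E'
import numpy as np, cv2
from station import ctrl
def snap(n,tag):
    c=ctrl.camera(n); cv2.imwrite(f'pics/{tag}.png',c['pixels']); return c
def ray(c,u,v):
    d=np.array([(u-c['cx'])/c['fx'],-(v-c['cy'])/c['fy'],-1.0]); T=np.array(c['world_from_camera'])
    return T[:3,3],T[:3,:3]@d
def onz(c,u,v,z):
    o,d=ray(c,u,v); return o+d*(z-o[2])/d[2]
def proj(c,p):
    T=np.array(c['world_from_camera']); q=T[:3,:3].T@(np.array(p)-T[:3,3])
    return c['cx']+c['fx']*q[0]/-q[2], c['cy']-c['fy']*q[1]/-q[2]
E
python3 - <<'E'
from h import *
o=ctrl.get_obs(); print(o)
for n in ['scene','side','wrist']:
    c=snap(n,'a_'+n); print(n,{k:(np.round(v,4).tolist() if k!='pixels' else 0) for k,v in c.items()})
E
```

```text
pics
{'time_s': 0.0, 'qpos': array([-1.39959643e+00,  3.00478507e-01,  1.52155339e+00, -6.86997550e-06,
        1.32070922e+00, -6.66201659e-02]), 'joint_vel': array([-0.00010389,  0.00012938,  0.00158777,  0.00051407,  0.00060592,
        0.00060251]), 'tau': array([-6.83892358e-04, -5.31811023e+01, -3.52735233e+01,  7.07709999e-02,
        2.44297413e-02, -7.29251701e-05]), 'ee_pos': array([ 0.12953239, -0.53438213,  0.30209392]), 'eef_rot': array([-3.14044629e+00, -6.98146866e-05,  2.37821725e-01]), 'force': array([-0.24733933, -0.14703175,  0.28356483]), 'moment': array([-0.05834512,  0.05225278, -0.02649893]), 'grip_width': 0.09369021228888884}
scene {'pixels': 0, 'fx': 425.0612, 'fy': 425.0612, 'cx': 256.5116, 'cy': 189.4486, 'world_from_camera': [[-0.9673, 0.2075, -0.1456, 0.2681], [-0.253, -0.7552, 0.6048, 0.8723], [0.0156, 0.6218, 0.783, 1.3493], [0.0, 0.0, 0.0, 1.0]]}
side {'pixels': 0, 'fx': 488.0556, 'fy': 488.0556, 'cx': 264.9914, 'cy': 188.8373, 'world_from_camera': [[0.2949, 0.4752, -0.829, -0.8124], [-0.9552, 0.1699, -0.2424, -0.4288], [0.0256, 0.8633, 0.504, 0.9269], [0.0, 0.0, 0.0, 1.0]]}
wrist {'pixels': 0, 'fx': 291.555, 'fy': 291.555, 'cx': 259.6381, 'cy': 190.7093, 'world_from_camera': [[0.2359, 0.9423, 0.2375, 0.1979], [-0.9718, 0.2293, 0.0556, -0.5185], [-0.0021, -0.2439, 0.9698, 0.3829], [0.0, 0.0, 0.0, 1.0]]}
```

View pics/a_scene.png

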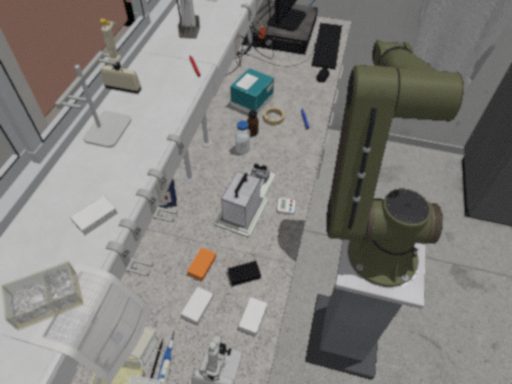

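View pics/a_side.png

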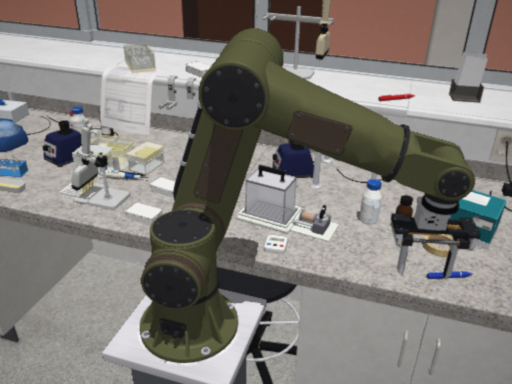

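View pics/a_wrist.png

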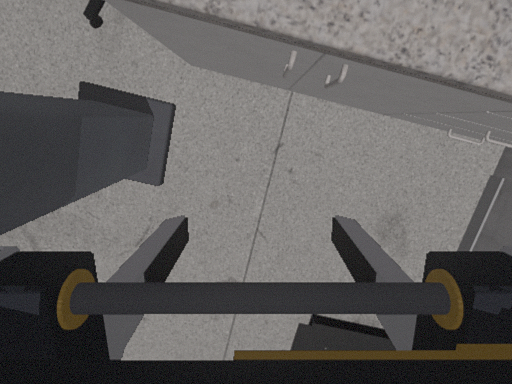

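```bash
python3 - <<'E'
import cv2
a=cv2.imread('pics/a_scene.png')
cv2.imwrite('pics/b1.png',cv2.resize(a[225:384,60:300],None,fx=3.3,fy=3.3,interpolation=cv2.INTER_CUBIC))
cv2.imwrite('pics/b2.png',cv2.resize(a[100:250,180:320],None,fx=4,fy=4,interpolation=cv2.INTER_CUBIC))
b=cv2.imread('pics/a_side.png')
cv2.imwrite('pics/b3.png',cv2.resize(b[130:260,100:400],None,fx=2.6,fy=2.6,interpolation=cv2.INTER_CUBIC))
E
```

```text
(no output)
```

View pics/b1.png

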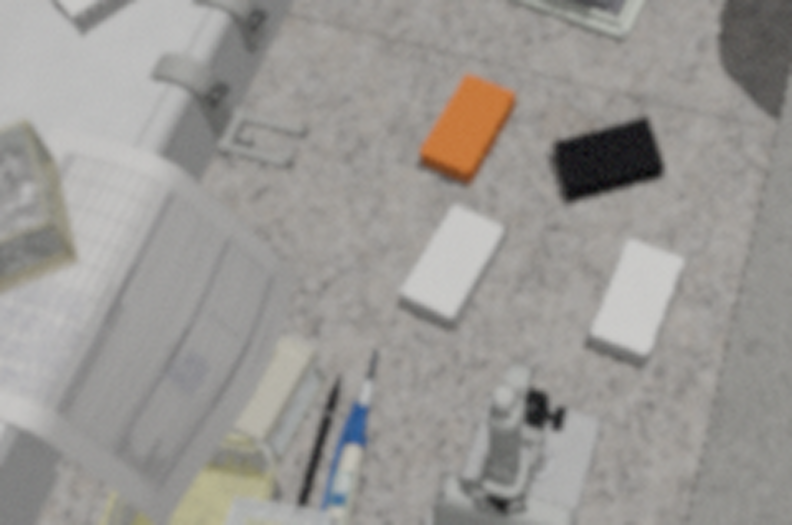

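View pics/b2.png

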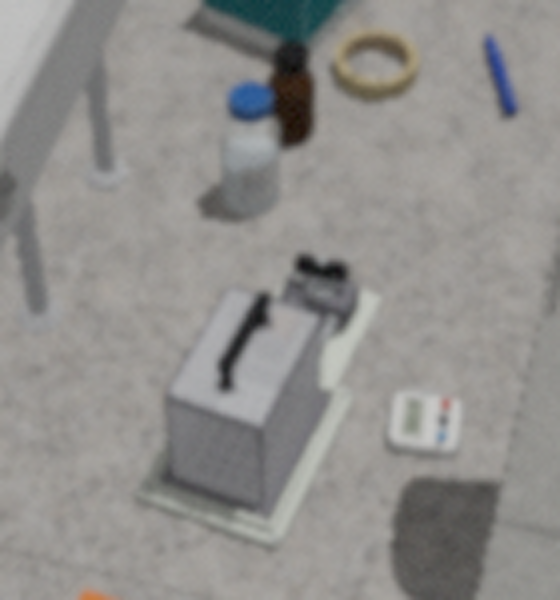

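View pics/b3.png

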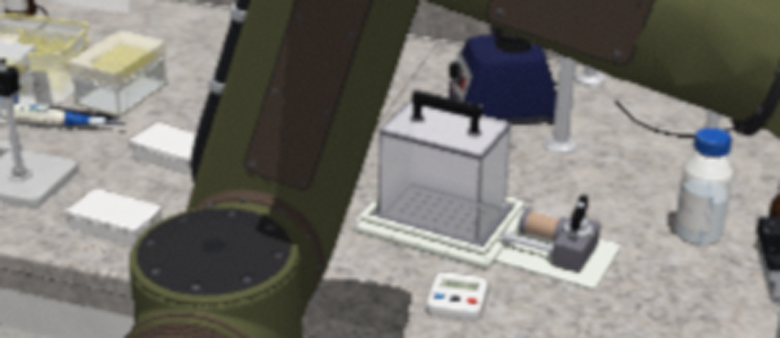

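```bash
python3 - <<'E'
from h import *
c=ctrl.camera('scene')
s=lambda u,v:(180+u/4,100+v/4)
for n,u,v,z in [('base front',275,545,.0),('base left',138,495,.01),('base right',350,395,.01),('skid far',380,295,.01),('handle a',225,385,.18),('handle b',265,300,.18),('top near',262,425,.147),('top left',170,390,.147),('top far',228,292,.147),('tap a',305,262,.084),('tap b',345,268,.084),('timer',425,420,.02),('blue cap',252,100,.15),('amb',292,55,.12)]:
    print(n,np.round(onz(c,*s(u,v),z),3))
im=c['pixels'].astype(int)
m=((im.min(2)>175)).astype(np.uint8)*255
m[:, :150]=0;m[:285]=0;m[:,285:]=0
n,l,st,ce=cv2.connectedComponentsWithStats(m)
for i in range(1,n):
    if st[i,4]>80:
        pts=np.argwhere(l==i)[:,::-1].astype(np.float32)
        r=cv2.minAreaRect(pts); b=cv2.boxPoints(r)
        w=[onz(c,*p,.03)[:2] for p in b]
        print(st[i],ce[i].round(1),np.round(w,3).tolist(),np.linalg.norm(w[1]-w[0]).round(3),np.linalg.norm(w[2]-w[1]).round(3), np.mean(w,0).round(3))
E
```

```text
base front [0.491 0.053 0.   ]
base left [0.628 0.04  0.01 ]
base right [ 0.463 -0.128  0.01 ]
skid far [ 0.464 -0.263  0.01 ]
handle a [0.546 0.017 0.18 ]
handle b [ 0.538 -0.085  0.18 ]
top near [0.51  0.027 0.147]
top left [0.599 0.011 0.147]
top far [ 0.582 -0.113  0.147]
tap a [ 0.535 -0.222  0.084]
tap b [ 0.495 -0.225  0.084]
timer [ 0.384 -0.11   0.02 ]
blue cap [ 0.63  -0.365  0.15 ]
amb [ 0.616 -0.475  0.12 ]
[182 287  30  34 540] [196.6 303.4] [[0.62, 0.407], [0.602, 0.301], [0.543, 0.318], [0.563, 0.422]] 0.108 0.061 [0.582 0.362]
[239 298  28  34 573] [252.7 314.3] [[0.43, 0.399], [0.422, 0.295], [0.361, 0.302], [0.371, 0.405]] 0.105 0.062 [0.396 0.351]
```

```bash
cat > plan.py <<'E'
import sys; from h import *
# plan.py x y z yaw(deg) : TCP target -> tool-axis units
from scipy.spatial.transform import Rotation as R
def plan(x,y,z,yaw,pr=True):
    o=ctrl.get_obs(); Rt=R.from_euler('xyz',o['eef_rot']); d=Rt.inv().apply(np.array([x,y,z])-o['ee_pos'])
    G=R.from_euler('xyz',[np.pi,0,np.radians(yaw)]); rv=(Rt.inv()*G).as_rotvec(degrees=True)
    print('pos',o['ee_pos'].round(4),'rpy',np.degrees(o['eef_rot']).round(2),'t',round(o['time_s'],2),'grip',round(o['grip_width'],4))
    print('F',o['force'].round(2)); print('UNITS t',(d/.04).round(3),'r',(rv/4).round(3))
if __name__=='__main__': plan(*map(float,sys.argv[1:5]))
E
python3 -m pendant '[{"rz":-1,"tz":-0.4},{"rz":-1,"tz":-0.4},{"rz":-1,"tz":-0.4},{"rz":-1,"tz":-0.4},{"rz":-1,"tz":-0.4},{"rz":-1,"tz":-0.4},{"rz":-1,"tz":-0.4},{"rz":-1,"tz":-0.4}]'
python3 plan.py 0.54 -0.08 0.42 86
```

```text
pos [ 0.1295 -0.5344  0.3023] rpy [-179.96   -0.     13.62] t 0.2 grip 0.094
F [-0.49 -0.23  0.4 ]
UNITS t [12.649 -8.626 -2.935] r [-9.0000e-03 -7.0000e-03 -1.8094e+01]$[0]: bad value
```

```bash

python3 -m pendant '[{"rx":0,"ry":0,"rz":-1,"tx":0,"ty":0,"tz":-0.4,"grip":-1}]'
python3 plan.py 0.54 -0.08 0.42 86
```

```text
time_s: 0.28
ee_pos: [0.1295, -0.5338, 0.3157]
eef_rot: [-3.136, -0.001, 0.307]
force: [-0.4, 0.6, -1.4]
grip_width: 0.094
pos [ 0.1295 -0.5338  0.3157] rpy [-1.7968e+02 -4.0000e-02  1.7560e+01] t 0.28 grip 0.094
F [-0.39  0.6  -1.38]
UNITS t [13.211 -7.734 -2.555] r [ -0.063  -0.056 -17.109]
```

```bash

python3 -m pendant '[{"rx":0,"ry":0,"rz":-1,"tx":0.8,"ty":-0.4,"tz":-0.3,"grip":-1},{"rx":0,"ry":0,"rz":-1,"tx":0.82,"ty":-0.35,"tz":-0.3,"grip":-1},{"rx":0,"ry":0,"rz":-1,"tx":0.84,"ty":-0.3,"tz":-0.3,"grip":-1},{"rx":0,"ry":0,"rz":-1,"tx":0.86,"ty":-0.25,"tz":-0.3,"grip":-1},{"rx":0,"ry":0,"rz":-1,"tx":0.88,"ty":-0.2,"tz":-0.3,"grip":-1},{"rx":0,"ry":0,"rz":-1,"tx":0.9,"ty":-0.1,"tz":-0.3,"grip":-1},{"rx":0,"ry":0,"rz":-1,"tx":0.9,"ty":-0.05,"tz":-0.3,"grip":-1},{"rx":0,"ry":0,"rz":-1,"tx":0.9,"ty":0,"tz":-0.3,"grip":-1}]'
python3 plan.py 0.54 -0.08 0.42 86
```

```text
time_s: 0.95
ee_pos: [0.3334, -0.3234, 0.4151]
eef_rot: [-3.134, -0.005, 0.883]
force: [0.1, -0.5, 0.4]
grip_width: 0.094
pos [ 0.3334 -0.3234  0.4151] rpy [-179.55   -0.29   50.6 ] t 0.95 grip 0.094
F [ 0.14 -0.51  0.38]
UNITS t [ 7.981  0.129 -0.083] r [-0.086 -0.106 -8.849]
```

```bash

python3 -m pendant '[{"rx":0,"ry":0,"rz":-1,"tx":0.9,"ty":0.1,"tz":0,"grip":-1},{"rx":0,"ry":0,"rz":-1,"tx":0.9,"ty":0.15,"tz":0,"grip":-1},{"rx":0,"ry":0,"rz":-1,"tx":0.85,"ty":0.2,"tz":0,"grip":-1},{"rx":0,"ry":0,"rz":-1,"tx":0.8,"ty":0.3,"tz":0,"grip":-1},{"rx":0,"ry":0,"rz":-1,"tx":0.8,"ty":0.4,"tz":0,"grip":-1},{"rx":0,"ry":0,"rz":-1,"tx":0.8,"ty":0.45,"tz":0,"grip":-1},{"rx":0,"ry":0,"rz":-1,"tx":0.75,"ty":0.5,"tz":0,"grip":-1},{"rx":0,"ry":0,"rz":-1,"tx":0.7,"ty":0.5,"tz":0,"grip":-1}]'
python3 plan.py 0.54 -0.08 0.42 86
```

```text
time_s: 1.62
ee_pos: [0.5479, -0.1142, 0.4202]
eef_rot: [3.14, -0.005, 1.471]
force: [-0.0, -0.6, -0.2]
grip_width: 0.0939
pos [ 0.5479 -0.1142  0.4202] rpy [179.91  -0.29  84.3 ] t 1.62 grip 0.0939
F [-0.04 -0.56 -0.2 ]
UNITS t [ 0.83  -0.283  0.009] r [ 0.024 -0.072 -0.426]
```

```bash

python3 -m pendant '[{"rx":0,"ry":0,"rz":0,"tx":-0.3,"ty":-0.3,"tz":0,"grip":-1},{"rx":0,"ry":0,"rz":0,"tx":0,"ty":0,"tz":0,"grip":-1}]'
python3 - <<'E'
from h import *
snap('wrist','c_w');snap('side','c_side');snap('scene','c_scene')
print(ctrl.get_obs()['ee_pos'])
E
```

```text
time_s: 1.78
ee_pos: [0.5386, -0.1196, 0.4177]
eef_rot: [-3.14, -0.007, 1.484]
force: [-0.2, 0.0, 0.6]
grip_width: 0.0941
[ 0.53859641 -0.12005286  0.41812117]
```

View pics/c_w.png

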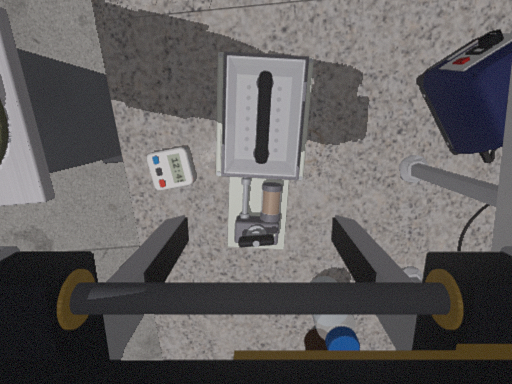

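View pics/c_side.png

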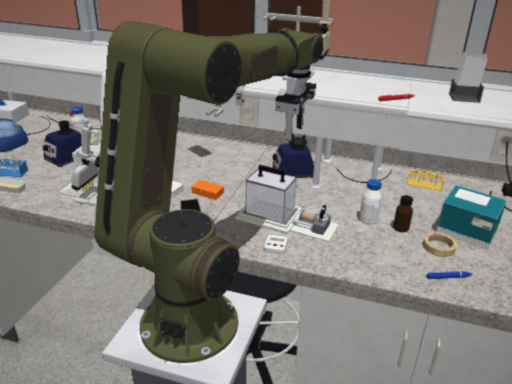

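View pics/c_scene.png

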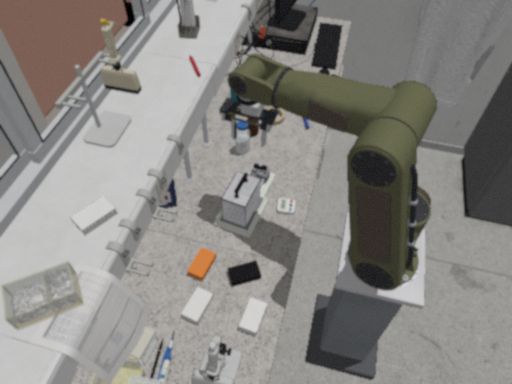

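```bash
python3 - <<'E'
from h import *
c=ctrl.camera('wrist'); im=c['pixels'].astype(int)
np.save('cw.npy',im)
def dark(x0,x1,y0,y1,th,z):
    m=np.zeros(im.shape[:2],np.uint8); m[y0:y1,x0:x1]=(im.max(2)[y0:y1,x0:x1]<th)*255
    n,l,st,ce=cv2.connectedComponentsWithStats(m); i=1+st[1:,4].argmax()
    pts=np.argwhere(l==i)[:,::-1].astype(np.float32); r=cv2.minAreaRect(pts);b=cv2.boxPoints(r)
    w=np.array([onz(c,*p,z)[:2] for p in b]); print(st[i],np.round(r[0],1),np.round(w,4).tolist(),'c',w.mean(0).round(4),'sides',np.linalg.norm(w[1]-w[0]).round(4),np.linalg.norm(w[2]-w[1]).round(4))
    for a,b2 in ((0,1),(1,2)):
        d=w[b2]-w[a]; print('  dir yaw-from-y deg',np.degrees(np.arctan2(-d[0],d[1])).round(2))
dark(240,285,60,170,50,.187)
dark(234,280,230,252,40,.084)
for u,v,z in [(217,175,.024),(302,180,.024),(228,248,.01),(286,248,.01),(228,178,.014),(172,167,.021),(410,170,0)]: print((u,v),onz(c,u,v,z).round(4))
a=cv2.imread('pics/c_w.png'); cv2.imwrite('pics/d.png',cv2.resize(a[40:260,190:330],None,fx=2.7*1.0,fy=2.7,interpolation=cv2.INTER_CUBIC))
E
```

```text
[255  71  17  92 994] [263.  116.5] [[0.5349, -0.0943], [0.5473, -0.0033], [0.5604, -0.005], [0.549, -0.0961]] c [ 0.5479 -0.0497] sides 0.0918 0.0132
  dir yaw-from-y deg -7.76
  dir yaw-from-y deg -97.39
[257 235  16   6  34] [264.5 237.5] [[0.5251, -0.2204], [0.5478, -0.2224], [0.5472, -0.2306], [0.5243, -0.2285]] c [ 0.5361 -0.2255] sides 0.0228 0.0082
  dir yaw-from-y deg -95.09
  dir yaw-from-y deg 175.46
(217, 175) [ 0.466  -0.1332  0.024 ]
(302, 180) [ 0.6057 -0.1542  0.024 ]
(228, 248) [ 0.4669 -0.271   0.01  ]
(286, 248) [ 0.5717 -0.2804  0.01  ]
(228, 178) [ 0.4822 -0.1417  0.014 ]
(172, 167) [ 0.3929 -0.1137  0.021 ]
(410, 170) [ 0.796  -0.1584  0.    ]
```

View pics/d.png

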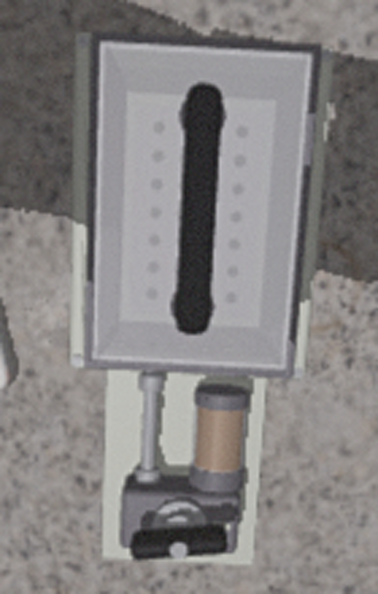

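```bash
python3 - <<'E'
from h import *
cs=ctrl.camera('scene'); cw=ctrl.camera('wrist'); cd=ctrl.camera('side')
for p in [(0.5349+.0065,-.0952,.187),(.5538,-.0042,.187),(.548,-.05,.187)]:
    print(p,'scene',np.round(proj(cs,p),1),'side',np.round(proj(cd,p),1))
print(onz(cw,255.9,243.3,.084),onz(cw,238.9,241.9,.084),onz(cw,273.7,240,.084))
p=onz(cw,255.9,243.3,.084); print('scene',proj(cs,p),'side',proj(cd,p))
im=cs['pixels'];cv2.imwrite('pics/e1.png',cv2.resize(im[140:240,200:300],None,fx=6,fy=6,interpolation=cv2.INTER_CUBIC))
im=cd['pixels'];cv2.imwrite('pics/e2.png',cv2.resize(im[150:260,230:350],None,fx=5,fy=5,interpolation=cv2.INTER_CUBIC))
E
```

```text
(0.5414, -0.0952, 0.187) scene [246.1 171.6] side [284.1 169.9]
(0.5538, -0.0042, 0.187) scene [235.7 189.9] side [258.4 163.8]
(0.548, -0.05, 0.187) scene [240.9 180.5] side [271.2 166.8]
[ 0.52209752 -0.23433898  0.084     ] [ 0.49635991 -0.22970707  0.084     ] [ 0.54972797 -0.23136364  0.084     ]
scene (np.float64(260.17253328294544), np.float64(164.00531355413736)) side (np.float64(322.5619627454382), np.float64(207.54202740693088))
```

View pics/e1.png

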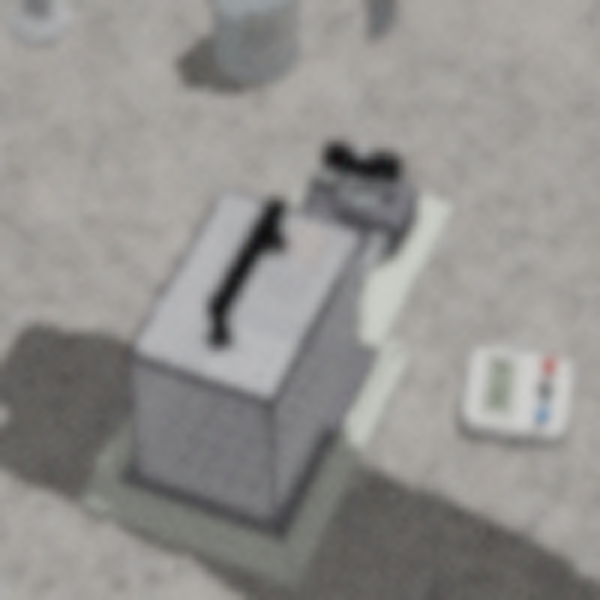

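View pics/e2.png

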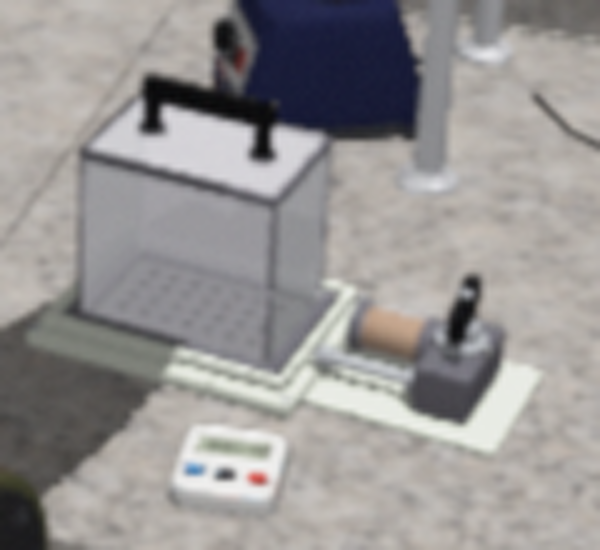

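```bash
python3 plan.py 0.548 -0.05 0.32 82.2
```

```text
pos [ 0.5384 -0.1204  0.4184] rpy [-179.98   -0.38   84.84] t 2.13 grip 0.0943
F [-0.08 -0.82 -0.25]
UNITS t [1.759 0.081 2.473] r [-0.007 -0.095  0.66 ]
```

```bash
python3 -m pendant '[{"rx":0,"ry":-0.1,"rz":0.33,"tx":0.6,"ty":0.04,"tz":0.6,"grip":-1},{"rx":0,"ry":0,"rz":0.33,"tx":0.6,"ty":0.04,"tz":0.6,"grip":-1},{"rx":0,"ry":0,"rz":0,"tx":0.6,"ty":0,"tz":0.6,"grip":-1},{"rx":0,"ry":0,"rz":0,"tx":0,"ty":0,"tz":0.5,"grip":-1},{"rx":0,"ry":0,"rz":0,"tx":0,"ty":0,"tz":0,"grip":-1}]'
python3 plan.py 0.548 -0.05 0.258 82.2
python3 - <<'E'
from h import *
snap('wrist','f_w')
E
```

```text
time_s: 2.55
ee_pos: [0.5498, -0.0488, 0.3254]
eef_rot: [3.136, 0.002, 1.426]
force: [-0.0, -0.2, -0.3]
grip_width: 0.0941
pos [ 0.5498 -0.0488  0.3254] rpy [1.7969e+02 9.0000e-02 8.1690e+01] t 2.55 grip 0.0941
F [-0.03 -0.18 -0.25]
UNITS t [-0.033 -0.048  1.686] r [ 0.077  0.022 -0.127]
```

View pics/f_w.png

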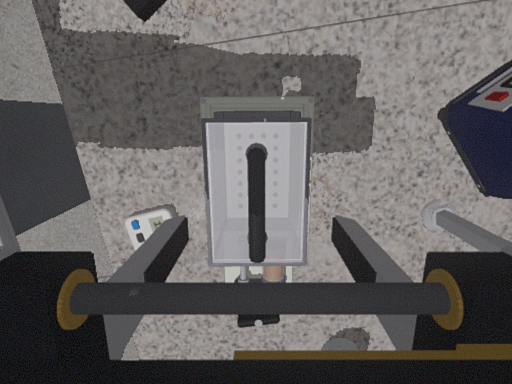

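```bash
python3 -m pendant '[{"rx":0.08,"ry":0,"rz":-0.1,"tx":0,"ty":-0.03,"tz":0.5,"grip":-1},{"rx":0,"ry":0,"rz":0,"tx":0,"ty":0,"tz":0.5,"grip":-1},{"rx":0,"ry":0,"rz":0,"tx":0,"ty":0,"tz":0.5,"grip":-1},{"rx":0,"ry":0,"rz":0,"tx":0,"ty":0,"tz":0.15,"grip":-1},{"rx":0,"ry":0,"rz":0,"tx":0,"ty":0,"tz":0,"grip":-1}]'
python3 plan.py 0.548 -0.05 0.258 82.2

```

```text
time_s: 3.02
ee_pos: [0.5512, -0.0523, 0.2684]
eef_rot: [3.128, 0.002, 1.429]
force: [0.2, 0.1, 0.5]
grip_width: 0.0938
pos [ 0.5512 -0.0523  0.2684] rpy [1.7925e+02 1.0000e-01 8.1870e+01] t 3.02 grip 0.0938
F [0.17 0.12 0.5 ]
UNITS t [ 0.047 -0.091  0.26 ] r [ 0.188  0.025 -0.082]
```

```bash
python3 -m pendant '[{"rx":0.19,"ry":0,"rz":-0.08,"tx":0.04,"ty":-0.08,"tz":0.26,"grip":-1},{"rx":0,"ry":0,"rz":0,"tx":0,"ty":0,"tz":0.05,"grip":-1}]'
python3 plan.py 0.548 -0.05 0.258 82.2
python3 -m pendant '[{"rx":0,"ry":0,"rz":0,"tx":0,"ty":0,"tz":0,"grip":1},{"rx":0,"ry":0,"rz":0,"tx":0,"ty":0,"tz":0,"grip":1},{"rx":0,"ry":0,"rz":0,"tx":0,"ty":0,"tz":0,"grip":1},{"rx":0,"ry":0,"rz":0,"tx":0,"ty":0,"tz":0,"grip":1},{"rx":0,"ry":0,"rz":0,"tx":0,"ty":0,"tz":0,"grip":1},{"rx":0,"ry":0,"rz":0,"tx":0,"ty":0,"tz":0,"grip":1},{"rx":0,"ry":0,"rz":0,"tx":0,"ty":0,"tz":0,"grip":1},{"rx":0,"ry":0,"rz":0,"tx":0,"ty":0,"tz":0,"grip":1}]' 45
python3 plan.py 0.548 -0.05 0.258 82.2
```

```text
time_s: 3.18
ee_pos: [0.549, -0.0511, 0.2584]
eef_rot: [3.139, 0.002, 1.434]
force: [0.1, 0.3, 0.1]
grip_width: 0.0942
pos [ 0.549  -0.0511  0.2584] rpy [1.7985e+02 1.0000e-01 8.2150e+01] t 3.18 grip 0.0942
F [0.06 0.34 0.05]
UNITS t [ 0.025 -0.028  0.01 ] r [ 0.036  0.026 -0.013]
time_s: 3.85
ee_pos: [0.5498, -0.0514, 0.2618]
eef_rot: [3.135, 0.002, 1.434]
force: [-0.1, -0.1, -0.4]
grip_width: 0.0441
pos [ 0.5498 -0.0514  0.2618] rpy [1.7959e+02 1.1000e-01 8.2150e+01] t 3.85 grip 0.0441
F [-0.07 -0.13 -0.37]
UNITS t [ 0.028 -0.049  0.095] r [ 0.101  0.028 -0.013]
```

```bash
python3 -m pendant '[{"rx":0,"ry":0,"rz":0,"tx":0,"ty":0,"tz":0.06,"grip":1},{"rx":0,"ry":0,"rz":0,"tx":0,"ty":0,"tz":0.02,"grip":1},{"rx":0,"ry":0,"rz":0,"tx":0,"ty":0,"tz":0,"grip":1},{"rx":0,"ry":0,"rz":0,"tx":0,"ty":0,"tz":0,"grip":1},{"rx":0,"ry":0,"rz":0,"tx":0,"ty":0,"tz":0,"grip":1},{"rx":0,"ry":0,"rz":0,"tx":0,"ty":0,"tz":0,"grip":1},{"rx":0,"ry":0,"rz":0,"tx":0,"ty":0,"tz":0,"grip":1},{"rx":0,"ry":0,"rz":0,"tx":0,"ty":0,"tz":0,"grip":1}]' 45
python3 plan.py 0.548 -0.05 0.258 82.2
```

```text
time_s: 4.52
ee_pos: [0.5494, -0.0513, 0.2575]
eef_rot: [3.137, 0.002, 1.434]
force: [-0.8, 0.4, -0.1]
grip_width: 0.0135
pos [ 0.5494 -0.0513  0.2575] rpy [1.7971e+02 1.1000e-01 8.2150e+01] t 4.52 grip 0.0135
F [-0.82  0.4  -0.14]
UNITS t [ 0.028 -0.039 -0.012] r [ 0.073  0.029 -0.012]
```

```bash
python3 - <<'E'
from h import *
c=ctrl.camera('scene')
for n,u,v,z in [('ring',273,116,.01),('ring near',268,123,0.0),('ring l',263,117,0),('pen',304,112,.005),('blue btl base',243,152,0),('timer',286,206,.02),('edge',320,150,0),('shelf edge',185,150,.25),('teal near',255,110,0)]: print(n,onz(c,u,v,z).round(3))
E
python3 -m pendant '[{"rx":0,"ry":0,"rz":0,"tx":0,"ty":0,"tz":-0.2,"grip":1},{"rx":0,"ry":0,"rz":0,"tx":0,"ty":0,"tz":-0.3,"grip":1},{"rx":0,"ry":0,"rz":0,"tx":0,"ty":0,"tz":-0.3,"grip":1},{"rx":0,"ry":0,"rz":0,"tx":0,"ty":0,"tz":-0.4,"grip":1},{"rx":0,"ry":0,"rz":0,"tx":0,"ty":0,"tz":-0.5,"grip":1},{"rx":0,"ry":0,"rz":0,"tx":0,"ty":0,"tz":-0.5,"grip":1},{"rx":0,"ry":0,"rz":0,"tx":0,"ty":0,"tz":-0.5,"grip":1},{"rx":0,"ry":0,"rz":0,"tx":0,"ty":0,"tz":-0.5,"grip":1}]'
python3 plan.py 0.45 -0.4 0.4 82.2
```

```text
ring [ 0.554 -0.606  0.01 ]
ring near [ 0.567 -0.564  0.   ]
ring l [ 0.599 -0.598  0.   ]
pen [ 0.42  -0.679  0.005]
blue btl base [ 0.628 -0.356  0.   ]
timer [ 0.384 -0.105  0.02 ]
edge [ 0.306 -0.458  0.   ]
shelf edge [ 0.763 -0.083  0.25 ]
teal near [ 0.648 -0.635  0.   ]
time_s: 5.23
ee_pos: [0.5475, -0.0507, 0.3876]
eef_rot: [-3.134, 0.002, 1.434]
force: [0.4, -0.0, -4.6]
grip_width: 0.0133
pos [ 0.5475 -0.0507  0.3876] rpy [-1.7959e+02  9.0000e-02  8.2150e+01] t 5.23 grip 0.0133
F [ 0.42 -0.04 -4.55]
UNITS t [-8.983 -1.225 -0.287] r [-0.102  0.023 -0.012]
```

```bash

python3 -m pendant '[{"rx":-0.1,"ry":0,"rz":0,"tx":-0.3,"ty":-0.05,"tz":-0.2,"grip":1},{"rx":0,"ry":0,"rz":0,"tx":-0.6,"ty":-0.1,"tz":-0.1,"grip":1},{"rx":0,"ry":0,"rz":0,"tx":-0.8,"ty":-0.1,"tz":0,"grip":1},{"rx":0,"ry":0,"rz":0,"tx":-0.8,"ty":-0.1,"tz":0,"grip":1},{"rx":0,"ry":0,"rz":0,"tx":-0.8,"ty":-0.1,"tz":0,"grip":1},{"rx":0,"ry":0,"rz":0,"tx":-0.8,"ty":-0.1,"tz":0,"grip":1},{"rx":0,"ry":0,"rz":0,"tx":-0.8,"ty":-0.1,"tz":0,"grip":1},{"rx":0,"ry":0,"rz":0,"tx":-0.8,"ty":-0.1,"tz":0,"grip":1}]'
python3 plan.py 0.44 -0.4 0.4 82.2
```

```text
time_s: 5.9
ee_pos: [0.4831, -0.2796, 0.4053]
eef_rot: [3.134, 0.002, 1.443]
force: [0.3, 0.0, -4.3]
grip_width: 0.0139
pos [ 0.4831 -0.2796  0.4053] rpy [1.7958e+02 9.0000e-02 8.2660e+01] t 5.9 grip 0.0139
F [ 0.35  0.01 -4.34]
UNITS t [-3.123 -0.684  0.132] r [0.104 0.023 0.115]
```

Then descend: on the bench, the release TCP height is 0.2575 − 0.014 = 0.2435.

```bash

python3 -m pendant '[{"rx":0.1,"ry":0,"rz":0.1,"tx":-0.8,"ty":-0.17,"tz":0.1,"grip":1},{"rx":0,"ry":0,"rz":0,"tx":-0.8,"ty":-0.17,"tz":0.1,"grip":1},{"rx":0,"ry":0,"rz":0,"tx":-0.7,"ty":-0.15,"tz":0.2,"grip":1},{"rx":0,"ry":0,"rz":0,"tx":-0.4,"ty":-0.1,"tz":0.4,"grip":1},{"rx":0,"ry":0,"rz":0,"tx":-0.2,"ty":0,"tz":0.5,"grip":1},{"rx":0,"ry":0,"rz":0,"tx":0,"ty":0,"tz":0.6,"grip":1},{"rx":0,"ry":0,"rz":0,"tx":0,"ty":0,"tz":0.6,"grip":1},{"rx":0,"ry":0,"rz":0,"tx":0,"ty":0,"tz":0.6,"grip":1}]'
python3 plan.py 0.44 -0.4 0.2435 82.2
```

```text
time_s: 6.57
ee_pos: [0.433, -0.4083, 0.279]
eef_rot: [3.138, 0.007, 1.425]
force: [0.2, -1.2, -4.0]
grip_width: 0.0137
pos [ 0.433  -0.4083  0.279 ] rpy [179.81   0.41  81.66] t 6.57 grip 0.0137
F [ 0.21 -1.23 -4.01]
UNITS t [0.237 0.14  0.886] r [ 0.048  0.102 -0.136]
```

```bash

python3 -m pendant '[{"rx":0.05,"ry":0.1,"rz":0,"tx":0,"ty":0,"tz":0.3,"grip":1},{"rx":0,"ry":0,"rz":0,"tx":0,"ty":0,"tz":0.25,"grip":1},{"rx":0,"ry":0,"rz":0,"tx":0,"ty":0,"tz":0.15,"grip":1},{"rx":0,"ry":0,"rz":0,"tx":0,"ty":0,"tz":0.1,"grip":1},{"rx":0,"ry":0,"rz":0,"tx":0,"ty":0,"tz":0.0,"grip":1}]'
python3 plan.py 0.44 -0.4 0.2435 82.2
```

```text
time_s: 6.98
ee_pos: [0.4308, -0.4085, 0.2458]
eef_rot: [-3.138, -0.004, 1.424]
force: [-0.4, -0.3, -4.9]
grip_width: 0.0137
pos [ 0.4308 -0.4085  0.2458] rpy [-179.78   -0.21   81.61] t 6.98 grip 0.0137
F [-0.37 -0.34 -4.94]
UNITS t [0.244 0.197 0.058] r [-0.056 -0.054 -0.146]
```

```bash

python3 -m pendant '[{"rx":0,"ry":0,"rz":0,"tx":0,"ty":0,"tz":0.06,"grip":1},{"rx":0,"ry":0,"rz":0,"tx":0,"ty":0,"tz":0.05,"grip":1},{"rx":0,"ry":0,"rz":0,"tx":0,"ty":0,"tz":0.03,"grip":1},{"rx":0,"ry":0,"rz":0,"tx":0,"ty":0,"tz":0.03,"grip":1}]'
python3 plan.py 0.44 -0.4 0.2435 82.2
```

```text
time_s: 7.32
ee_pos: [0.4316, -0.4088, 0.2436]
eef_rot: [3.14, -0.0, 1.425]
force: [-5.9, 6.2, 10.6]
grip_width: 0.0136
pos [ 0.4316 -0.4088  0.2436] rpy [179.93  -0.    81.67] t 7.32 grip 0.0136
F [-5.94  6.15 10.55]
UNITS t [0.248 0.176 0.004] r [ 0.017 -0.001 -0.133]
```

```bash

python3 -m pendant '[{"rx":0,"ry":0,"rz":0,"tx":0,"ty":0,"tz":0,"grip":0},{"rx":0,"ry":0,"rz":0,"tx":0,"ty":0,"tz":0,"grip":-1},{"rx":0,"ry":0,"rz":0,"tx":0,"ty":0,"tz":0,"grip":-1},{"rx":0,"ry":0,"rz":0,"tx":0,"ty":0,"tz":0,"grip":-1},{"rx":0,"ry":0,"rz":0,"tx":0,"ty":0,"tz":0,"grip":-1},{"rx":0,"ry":0,"rz":0,"tx":0,"ty":0,"tz":-0.3,"grip":-1},{"rx":0,"ry":0,"rz":0,"tx":0,"ty":0,"tz":-0.7,"grip":-1},{"rx":0,"ry":0,"rz":0,"tx":0,"ty":0,"tz":-0.9,"grip":-1}]'
python3 -m pendant '[{"rx":0,"ry":0,"rz":0,"tx":0,"ty":0,"tz":-1,"grip":-1},{"rx":0,"ry":0,"rz":0,"tx":0,"ty":0,"tz":-1,"grip":-1},{"rx":0,"ry":0,"rz":0,"tx":0,"ty":0,"tz":-0.6,"grip":-1},{"rx":0,"ry":0,"rz":0,"tx":0.6,"ty":0,"tz":0,"grip":-1},{"rx":0,"ry":0,"rz":0,"tx":1,"ty":0,"tz":0,"grip":-1},{"rx":0,"ry":0,"rz":0,"tx":1,"ty":0,"tz":0,"grip":-1},{"rx":0,"ry":0,"rz":0,"tx":1,"ty":0.2,"tz":0,"grip":-1},{"rx":0,"ry":0,"rz":0,"tx":1,"ty":0.2,"tz":0,"grip":-1}]'
python3 - <<'E'
from h import *
snap('wrist','g_w');snap('side','g_side');print(ctrl.get_obs()['ee_pos'])
E
```

```text
time_s: 7.98
ee_pos: [0.431, -0.4083, 0.3174]
eef_rot: [-3.136, -0.005, 1.426]
force: [-0.4, 0.7, 0.7]
grip_width: 0.0637
time_s: 8.65
ee_pos: [0.4708, -0.2276, 0.4419]
eef_rot: [3.133, 0.005, 1.415]
force: [0.7, -1.0, -0.1]
grip_width: 0.0939
[ 0.47215863 -0.22488956  0.44240675]
```

View pics/g_w.png

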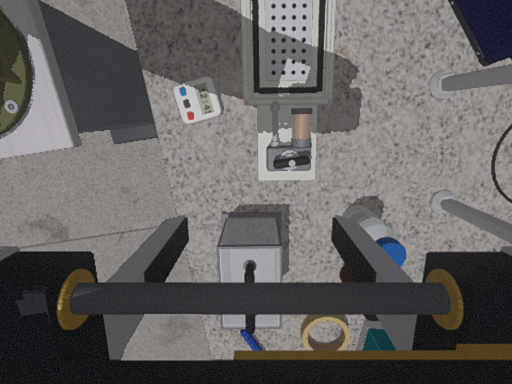

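View pics/g_side.png

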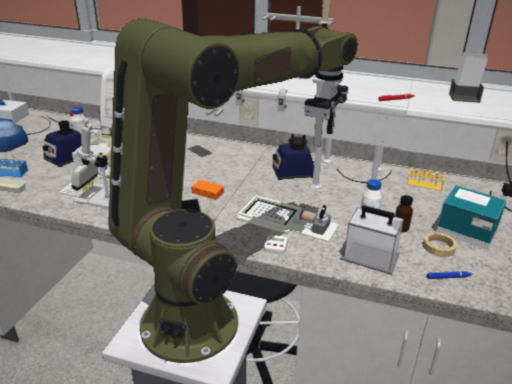

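```bash

python3 -m pendant '[{"rx":0,"ry":0,"rz":0,"tx":1,"ty":0.5,"tz":0,"grip":-1},{"rx":0,"ry":0,"rz":0,"tx":1,"ty":0.5,"tz":0,"grip":-1},{"rx":0,"ry":0,"rz":0,"tx":0.7,"ty":0.4,"tz":0,"grip":-1},{"rx":0,"ry":0,"rz":0,"tx":0,"ty":0,"tz":0,"grip":-1},{"rx":0,"ry":0,"rz":0,"tx":0,"ty":0,"tz":0,"grip":-1}]'
python3 - <<'E'
from h import *
c=snap('wrist','h_w');print(ctrl.get_obs()['ee_pos'])
im=c['pixels'];cv2.imwrite('pics/h2.png',cv2.resize(im[30:250,190:350],None,fx=2.7,fy=2.7,interpolation=cv2.INTER_CUBIC))
import pickle; pickle.dump(c,open('hw.pkl','wb'))
E
```

```text
time_s: 9.17
ee_pos: [0.5405, -0.1297, 0.4464]
eef_rot: [3.129, 0.006, 1.421]
force: [0.4, -0.6, 0.1]
grip_width: 0.0939
[ 0.54038266 -0.12998181  0.44641705]
```

View pics/h2.png

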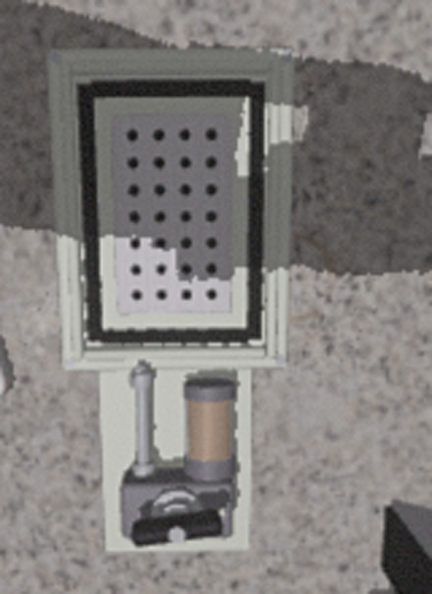

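```bash
python3 - <<'E'
from h import *; import pickle
c=pickle.load(open('hw.pkl','rb')); s=lambda u,v:(190+u/2.7,30+v/2.7)
im=c['pixels'].max(2).astype(int)
m=(im<60).astype(np.uint8); n,l,st,ce=cv2.connectedComponentsWithStats(m)
H=[]
for i in range(1,n):
    if 3<=st[i,4]<60 and 225<ce[i][0]<285 and 70<ce[i][1]<150: H.append(onz(c,*ce[i],.018)[:2])
    elif st[i,4]>300 and 210<ce[i][0]<300 and ce[i][1]<180: 
        pts=np.argwhere(l==i)[:,::-1].astype(np.float32);b=cv2.boxPoints(cv2.minAreaRect(pts));w=np.array([onz(c,*p,.016)[:2] for p in b]);print('gasket',w.round(4).tolist(),w.mean(0).round(4),st[i])
print(len(H),'holes mean',np.mean(H,0).round(4)); 
r=cv2.minAreaRect(np.array(H,np.float32)); print(r)
hc=[onz(c,*s(*p),.018)[:2] for p in [(132,135),(211,134),(137,295),(213,294)]]; print(np.round(hc,4).tolist(),np.mean(hc,0).round(4))
kc=[onz(c,*s(*p),.014)[:2] for p in [(50,52),(295,52),(65,366),(288,368)]]; print('plate',np.round(kc,4).tolist(),np.mean(kc,0).round(4))
for a,b in ((2,0),(3,1)):
    for X in (hc,kc):
        d=X[b]-X[a]; print(np.degrees(np.arctan2(-d[0],d[1])).round(2),np.linalg.norm(d).round(4))
print('tap',onz(c,*s(178,534),.084).round(4),[onz(c,*s(*p),.084).round(4).tolist() for p in [(133,530),(221,522)]])
E
```

```text
gasket [[0.5043, 0.0353], [0.6133, 0.0191], [0.5936, -0.1358], [0.4757, -0.1178]] [ 0.5467 -0.0498] [ 219   60   69   97 1401]
27 holes mean [ 0.5489 -0.0483]
((0.5477002859115601, -0.04997287690639496), (0.09632314741611481, 0.04873232543468475), 82.29153442382812)
[[0.5311, 0.0003], [0.5786, -0.0062], [0.5182, -0.0948], [0.5663, -0.1015]] [ 0.5486 -0.0506]
plate [[0.4903, 0.0539], [0.6352, 0.0325], [0.4637, -0.1334], [0.6085, -0.1569]] [ 0.5494 -0.051 ]
-7.68 0.096
-8.09 0.1893
-7.39 0.0961
-8.01 0.1913
tap [ 0.5233 -0.2338  0.084 ] [[0.497, -0.2271, 0.084], [0.5499, -0.2301, 0.084]]
```

```bash

python3 -m pendant '[{"rx":0,"ry":0,"rz":0,"tx":1,"ty":0,"tz":0,"grip":-1},{"rx":0,"ry":0,"rz":0,"tx":1,"ty":0,"tz":0,"grip":-1},{"rx":0,"ry":0,"rz":0,"tx":1,"ty":0,"tz":0,"grip":-1},{"rx":0,"ry":0,"rz":0,"tx":1,"ty":0,"tz":0,"grip":-1},{"rx":0,"ry":0,"rz":0,"tx":1,"ty":-0.1,"tz":0,"grip":-1},{"rx":0,"ry":0,"rz":0,"tx":1,"ty":-0.3,"tz":0,"grip":-1},{"rx":0,"ry":0,"rz":0,"tx":1,"ty":-0.4,"tz":0,"grip":-1},{"rx":0,"ry":0,"rz":0,"tx":1,"ty":-0.4,"tz":0,"grip":-1}]'
python3 -m pendant '[{"rx":0,"ry":0,"rz":0,"tx":1,"ty":-0.4,"tz":0,"grip":-1},{"rx":0,"ry":0,"rz":0,"tx":0.5,"ty":-0.4,"tz":0,"grip":-1},{"rx":0,"ry":0,"rz":0,"tx":0,"ty":0,"tz":0,"grip":-1},{"rx":0,"ry":0,"rz":0,"tx":0,"ty":0,"tz":0,"grip":-1}]'
python3 - <<'E'
from h import *
snap('side','i_side')
c=snap('wrist','i_w');print(ctrl.get_obs()['ee_pos'],ctrl.get_obs()['eef_rot'])
im=c['pixels'].astype(int)
m=((im.min(2)>165)).astype(np.uint8)*255
n,l,st,ce=cv2.connectedComponentsWithStats(m)
for i in range(1,n):
    if st[i,4]>800 and st[i,1]<250:
        pts=np.argwhere(l==i)[:,::-1].astype(np.float32)
        r=cv2.minAreaRect(pts); b=cv2.boxPoints(r)
        w=[onz(c,*p,.03)[:2] for p in b]
        print(st[i],ce[i].round(1),np.round(w,3).tolist(),np.linalg.norm(w[1]-w[0]).round(3),np.linalg.norm(w[2]-w[1]).round(3), np.mean(w,0).round(4))
E
```

```text
time_s: 9.88
ee_pos: [0.5438, 0.185, 0.4456]
eef_rot: [3.127, 0.008, 1.396]
force: [0.4, 0.5, 0.1]
grip_width: 0.094
time_s: 10.22
ee_pos: [0.5208, 0.2518, 0.4457]
eef_rot: [3.127, 0.008, 1.397]
force: [-0.1, 0.3, -0.1]
grip_width: 0.0938
[0.52123662 0.25087529 0.44581524] [3.12688463 0.00775884 1.39542848]
[156   0  65  36 843] [190.4  20.4] [[0.406, 0.5], [0.504, 0.5], [0.505, 0.463], [0.404, 0.463]] 0.098 0.037 [0.4549 0.4815]
[263  50  38  37 910] [277.7  63.1] [[0.561, 0.416], [0.618, 0.406], [0.611, 0.353], [0.552, 0.364]] 0.058 0.053 [0.5856 0.3848]
[ 148   78   43   69 2132] [168.7 108.6] [[0.372, 0.403], [0.43, 0.4], [0.421, 0.298], [0.359, 0.3]] 0.058 0.103 [0.3953 0.3501]
```

View pics/i_w.png

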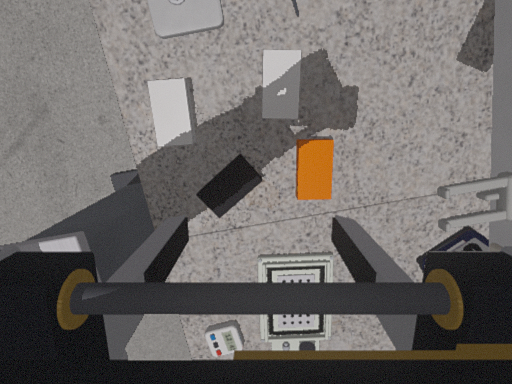

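View pics/i_side.png

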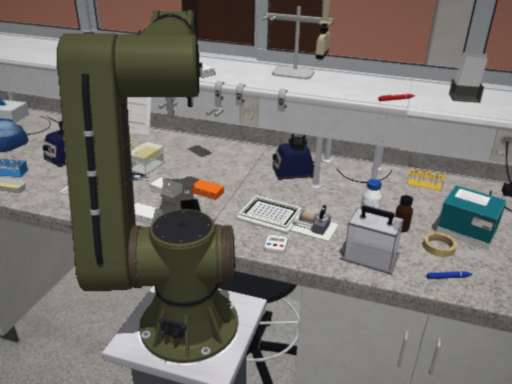

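```bash
python3 - <<'E'
from h import *
c=ctrl.camera('wrist'); im=c['pixels']
cv2.imwrite('pics/j.png',cv2.resize(im[30:160,130:330],None,fx=4,fy=4,interpolation=cv2.INTER_CUBIC))
w=[onz(c,*p,.03)[:2] for p in [(264,50),(301,50),(299,118.5),(263,118)]]
print(np.round(w,4).tolist(),np.mean(w,0))
w=[onz(c,*p,.0)[:2] for p in [(157,37),(223,23)]]; print(w)
E
python3 plan.py 0.582 0.361 0.25 80
```

```text
[[0.5632, 0.4152], [0.6203, 0.4053], [0.6025, 0.3027], [0.544, 0.3139]] [0.58250359 0.35928876]
[array([0.39627161, 0.47003258]), array([0.50647367, 0.47186092])]
pos [0.5214 0.2506 0.4457] rpy [179.16   0.45  79.91] t 10.37 grip 0.0943
F [-0.36 -0.75 -0.88]
UNITS t [3.02  0.937 4.884] r [ 0.21   0.112 -0.021]
```

View pics/j.png

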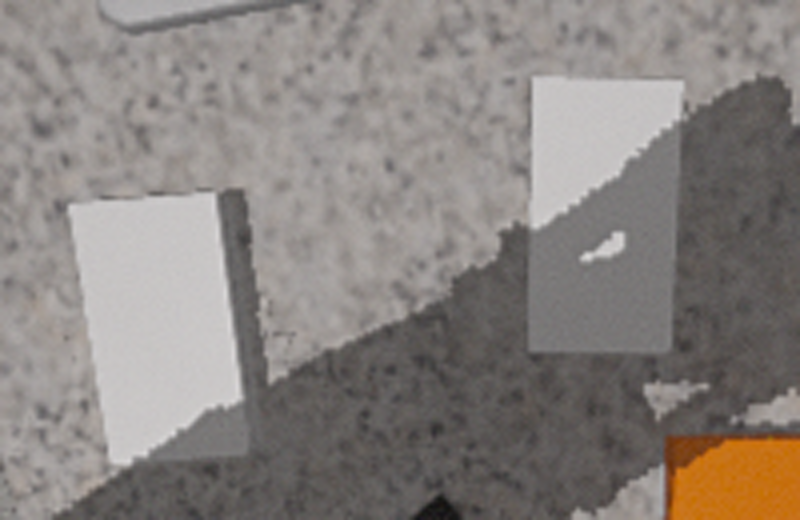

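```bash
python3 - <<'E'
from h import *
c=ctrl.camera('wrist')
w=np.array([onz(c,*p,.03)[:2] for p in [(147,81.25),(184.5,78),(192.5,143.75),(158,146.25)]])
print(w.round(4).tolist(),w.mean(0)); 
for a,b in((3,0),(2,1)): d=w[b]-w[a]; print(np.degrees(np.arctan2(-d[0],d[1])),np.linalg.norm(d))
E
python3 -m pendant '[{"rx":0.2,"ry":0.1,"rz":0,"tx":0.5,"ty":0.2,"tz":0.6,"grip":-1},{"rx":0,"ry":0,"rz":0,"tx":0.6,"ty":0.2,"tz":0.8,"grip":-1},{"rx":0,"ry":0,"rz":0,"tx":0.6,"ty":0.2,"tz":0.8,"grip":-1},{"rx":0,"ry":0,"rz":0,"tx":0.6,"ty":0.2,"tz":0.8,"grip":-1},{"rx":0,"ry":0,"rz":0,"tx":0.5,"ty":0.1,"tz":0.8,"grip":-1},{"rx":0,"ry":0,"rz":0,"tx":0.1,"ty":0,"tz":0.8,"grip":-1},{"rx":0,"ry":0,"rz":0,"tx":0,"ty":0,"tz":0,"grip":-1}]'
python3 plan.py 0.582 0.360 0.103 79.7
```

```text
[[0.372, 0.4019], [0.4317, 0.3964], [0.4202, 0.293], [0.3623, 0.2991]] [0.39656569 0.34760239]
-5.344190440243287 0.10325567031604986
-6.353541841190684 0.10399570744779053
time_s: 11.0
ee_pos: [0.5867, 0.3521, 0.2582]
eef_rot: [3.134, -0.003, 1.38]
force: [0.0, 0.2, -1.2]
grip_width: 0.0943
pos [0.5867 0.3521 0.2582] rpy [ 1.7956e+02 -1.7000e-01  7.9080e+01] t 11.0 grip 0.0943
F [ 0.02  0.17 -1.25]
UNITS t [ 0.16  -0.183  3.88 ] r [ 0.111 -0.041 -0.156]
```

```bash

python3 -m pendant '[{"rx":0.1,"ry":0,"rz":-0.15,"tx":0.16,"ty":-0.18,"tz":0.6,"grip":-1},{"rx":0,"ry":0,"rz":0,"tx":0,"ty":0,"tz":0.7,"grip":-1},{"rx":0,"ry":0,"rz":0,"tx":0,"ty":0,"tz":0.7,"grip":-1},{"rx":0,"ry":0,"rz":0,"tx":0,"ty":0,"tz":0.6,"grip":-1},{"rx":0,"ry":0,"rz":0,"tx":0,"ty":0,"tz":0.4,"grip":-1},{"rx":0,"ry":0,"rz":0,"tx":0,"ty":0,"tz":0,"grip":-1}]'
python3 plan.py 0.582 0.360 0.103 79.7
python3 - <<'E'
from h import *
c=snap('wrist','k_w')
E
```

```text
time_s: 11.5
ee_pos: [0.587, 0.3533, 0.1437]
eef_rot: [3.135, -0.007, 1.383]
force: [-1.3, -0.3, -0.0]
grip_width: 0.0939
pos [0.587  0.3533 0.1437] rpy [179.61  -0.41  79.23] t 11.5 grip 0.0939
F [-1.31 -0.33 -0.  ]
UNITS t [ 0.133 -0.161  1.018] r [ 0.097 -0.102 -0.119]
```

View pics/k_w.png

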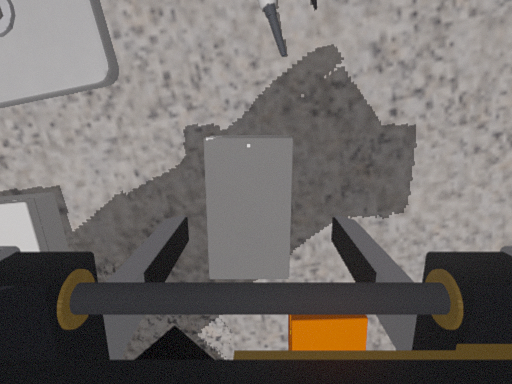

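```bash

python3 -m pendant '[{"rx":0.1,"ry":-0.1,"rz":-0.1,"tx":0.15,"ty":-0.17,"tz":0.1,"grip":-1},{"rx":0,"ry":0,"rz":0,"tx":0.1,"ty":-0.1,"tz":0.1,"grip":-1},{"rx":0,"ry":0,"rz":0,"tx":0,"ty":0,"tz":0,"grip":-1}]'
python3 plan.py 0.582 0.360 0.103 79.7
```

```text
time_s: 11.8
ee_pos: [0.5806, 0.3655, 0.1439]
eef_rot: [3.135, -0.005, 1.388]
force: [0.7, 0.1, 0.6]
grip_width: 0.094
pos [0.5806 0.3655 0.1439] rpy [179.63  -0.31  79.51] t 11.8 grip 0.094
F [0.74 0.14 0.62]
UNITS t [-0.133  0.053  1.022] r [ 0.093 -0.077 -0.049]
```

```bash

python3 -m pendant '[{"rx":0.09,"ry":-0.08,"rz":-0.05,"tx":-0.12,"ty":0.04,"tz":0.4,"grip":-1},{"rx":0,"ry":0,"rz":0,"tx":0,"ty":0,"tz":0.4,"grip":-1},{"rx":0,"ry":0,"rz":0,"tx":0,"ty":0,"tz":0.15,"grip":-1},{"rx":0,"ry":0,"rz":0,"tx":0,"ty":0,"tz":0.05,"grip":-1}]'
python3 plan.py 0.582 0.360 0.104 79.7
```

```text
time_s: 12.13
ee_pos: [0.5822, 0.3609, 0.1048]
eef_rot: [3.138, -0.003, 1.393]
force: [0.5, 0.7, -0.6]
grip_width: 0.0941
pos [0.5822 0.3609 0.1048] rpy [ 1.7977e+02 -1.5000e-01  7.9830e+01] t 12.13 grip 0.0941
F [ 0.46  0.72 -0.65]
UNITS t [-0.024 -0.002  0.02 ] r [ 0.058 -0.038  0.034]
```

```bash

python3 -m pendant '[{"rx":0,"ry":0,"rz":0,"tx":0,"ty":0,"tz":0.02,"grip":1},{"rx":0,"ry":0,"rz":0,"tx":0,"ty":0,"tz":0.02,"grip":1},{"rx":0,"ry":0,"rz":0,"tx":0,"ty":0,"tz":0.02,"grip":1},{"rx":0,"ry":0,"rz":0,"tx":0,"ty":0,"tz":0,"grip":1},{"rx":0,"ry":0,"rz":0,"tx":0,"ty":0,"tz":0,"grip":1},{"rx":0,"ry":0,"rz":0,"tx":0,"ty":0,"tz":0,"grip":1},{"rx":0,"ry":0,"rz":0,"tx":0,"ty":0,"tz":0,"grip":1},{"rx":0,"ry":0,"rz":0,"tx":0,"ty":0,"tz":0,"grip":1}]' 30
python3 plan.py 0.582 0.360 0.104 79.7
```

```text
time_s: 12.8
ee_pos: [0.5827, 0.3607, 0.1032]
eef_rot: [3.137, -0.003, 1.393]
force: [-0.0, 0.3, -0.7]
grip_width: 0.0598
pos [0.5827 0.3607 0.1032] rpy [ 1.7974e+02 -1.7000e-01  7.9840e+01] t 12.8 grip 0.0598
F [-0.02  0.28 -0.73]
UNITS t [-0.02  -0.013 -0.02 ] r [ 0.065 -0.042  0.035]
```

```bash

python3 -m pendant '[{"rx":0.05,"ry":-0.04,"rz":0,"tx":0,"ty":0,"tz":-0.3,"grip":1},{"rx":0,"ry":0,"rz":0,"tx":0,"ty":0,"tz":-0.7,"grip":1},{"rx":0,"ry":0,"rz":0,"tx":0,"ty":0,"tz":-0.8,"grip":1},{"rx":0,"ry":0,"rz":0,"tx":-0.3,"ty":0,"tz":-0.7,"grip":1},{"rx":0,"ry":0,"rz":-0.1,"tx":-0.6,"ty":0,"tz":-0.3,"grip":1},{"rx":0,"ry":0,"rz":-0.1,"tx":-0.8,"ty":0.1,"tz":0,"grip":1},{"rx":0,"ry":0,"rz":-0.1,"tx":-0.8,"ty":0.1,"tz":0,"grip":1},{"rx":0,"ry":0,"rz":-0.1,"tx":-0.8,"ty":0.1,"tz":0,"grip":1}]'
python3 plan.py 0.5485 -0.0505 0.22 82.2
```

```text
time_s: 13.47
ee_pos: [0.5706, 0.2296, 0.2265]
eef_rot: [3.139, -0.0, 1.43]
force: [1.1, 0.0, -1.2]
grip_width: 0.0602
pos [0.5706 0.2296 0.2265] rpy [ 1.7986e+02 -3.0000e-02  8.1930e+01] t 13.47 grip 0.0602
F [ 1.06  0.01 -1.21]
UNITS t [-7.01   0.435  0.161] r [ 0.034 -0.006 -0.068]
```

```bash

python3 -m pendant '[{"rx":0,"ry":0,"rz":-0.05,"tx":-0.9,"ty":0.06,"tz":0,"grip":1},{"rx":0,"ry":0,"rz":0,"tx":-0.9,"ty":0.06,"tz":0,"grip":1},{"rx":0,"ry":0,"rz":0,"tx":-0.9,"ty":0.06,"tz":0,"grip":1},{"rx":0,"ry":0,"rz":0,"tx":-0.9,"ty":0.06,"tz":0,"grip":1},{"rx":0,"ry":0,"rz":0,"tx":-0.9,"ty":0.06,"tz":0,"grip":1},{"rx":0,"ry":0,"rz":0,"tx":-0.9,"ty":0.06,"tz":0,"grip":1},{"rx":0,"ry":0,"rz":0,"tx":-0.6,"ty":0,"tz":0,"grip":1},{"rx":0,"ry":0,"rz":0,"tx":0,"ty":0,"tz":0,"grip":1}]'
python3 plan.py 0.5485 -0.0505 0.18 82.2
```

```text
time_s: 14.13
ee_pos: [0.549, -0.0257, 0.2362]
eef_rot: [3.131, -0.001, 1.432]
force: [-0.2, -0.7, -1.3]
grip_width: 0.0596
pos [ 0.549  -0.0257  0.2362] rpy [ 1.7939e+02 -7.0000e-02  8.2040e+01] t 14.13 grip 0.0596
F [-0.2  -0.65 -1.27]
UNITS t [-0.617  0.058  1.406] r [ 0.151 -0.017 -0.04 ]
```

```bash

python3 -m pendant '[{"rx":0.15,"ry":0,"rz":-0.04,"tx":-0.4,"ty":0,"tz":0.5,"grip":1},{"rx":0,"ry":0,"rz":0,"tx":-0.25,"ty":0,"tz":0.5,"grip":1},{"rx":0,"ry":0,"rz":0,"tx":0,"ty":0,"tz":0.5,"grip":1},{"rx":0,"ry":0,"rz":0,"tx":0,"ty":0,"tz":0,"grip":1}]'
python3 plan.py 0.5485 -0.0505 0.1212 82.2
```

```text
time_s: 14.47
ee_pos: [0.5464, -0.0537, 0.1796]
eef_rot: [3.135, -0.001, 1.432]
force: [-0.6, 1.1, -2.0]
grip_width: 0.0598
pos [ 0.5464 -0.0537  0.1796] rpy [ 1.7963e+02 -8.0000e-02  8.2030e+01] t 14.47 grip 0.0598
F [-0.61  1.13 -1.97]
UNITS t [0.084 0.032 1.461] r [ 0.093 -0.02  -0.041]
```

```bash

python3 -m pendant '[{"rx":0.1,"ry":0,"rz":-0.04,"tx":0.08,"ty":0.05,"tz":0.4,"grip":1},{"rx":0,"ry":0,"rz":0,"tx":0,"ty":0,"tz":0.5,"grip":1},{"rx":0,"ry":0,"rz":0,"tx":0,"ty":0,"tz":0.3,"grip":1},{"rx":0,"ry":0,"rz":0,"tx":0,"ty":0,"tz":0.1,"grip":1},{"rx":0,"ry":0,"rz":0,"tx":0,"ty":0,"tz":0,"grip":1}]'
python3 plan.py 0.5485 -0.0505 0.1212 82.2
```

```text
time_s: 14.88
ee_pos: [0.5512, -0.0488, 0.1321]
eef_rot: [3.137, -0.002, 1.436]
force: [-0.4, 0.1, -1.5]
grip_width: 0.0597
pos [ 0.5512 -0.0488  0.1321] rpy [ 1.7975e+02 -9.0000e-02  8.2290e+01] t 14.88 grip 0.0597
F [-0.43  0.12 -1.54]
UNITS t [-0.051 -0.063  0.271] r [ 0.063 -0.022  0.023]
```

```bash

python3 -m pendant '[{"rx":0.06,"ry":0,"rz":0,"tx":-0.04,"ty":-0.06,"tz":0.15,"grip":1},{"rx":0,"ry":0,"rz":0,"tx":0,"ty":0,"tz":0.1,"grip":1},{"rx":0,"ry":0,"rz":0,"tx":0,"ty":0,"tz":0.08,"grip":1},{"rx":0,"ry":0,"rz":0,"tx":0,"ty":0,"tz":0.05,"grip":1}]'
python3 plan.py 0.5485 -0.0505 0.1212 82.2
```

```text
time_s: 15.22
ee_pos: [0.5497, -0.0499, 0.1205]
eef_rot: [3.138, -0.001, 1.437]
force: [-19.8, 2.5, 37.5]
grip_width: 0.0597
pos [ 0.5497 -0.0499  0.1205] rpy [ 1.7979e+02 -8.0000e-02  8.2330e+01] t 15.22 grip 0.0597
F [-19.77   2.51  37.5 ]
UNITS t [-0.02  -0.027 -0.017] r [ 0.053 -0.021  0.032]
```

```bash

python3 -m pendant '[{"rx":0,"ry":0,"rz":0,"tx":0,"ty":0,"tz":-0.02,"grip":0.1},{"rx":0,"ry":0,"rz":0,"tx":0,"ty":0,"tz":0,"grip":0.1},{"rx":0,"ry":0,"rz":0,"tx":0,"ty":0,"tz":0,"grip":-0.5},{"rx":0,"ry":0,"rz":0,"tx":0,"ty":0,"tz":0,"grip":-0.6},{"rx":0,"ry":0,"rz":0,"tx":0,"ty":0,"tz":0,"grip":-0.6},{"rx":0,"ry":0,"rz":0,"tx":0,"ty":0,"tz":-0.3,"grip":-0.6},{"rx":0,"ry":0,"rz":0,"tx":0,"ty":0,"tz":-0.7,"grip":-0.6},{"rx":0,"ry":0,"rz":0,"tx":0,"ty":0,"tz":-0.9,"grip":-1}]'
python3 -m pendant '[{"rx":0,"ry":0,"rz":0,"tx":0,"ty":0,"tz":-1,"grip":-1},{"rx":0,"ry":0,"rz":0,"tx":-0.2,"ty":0,"tz":-1,"grip":-1},{"rx":0,"ry":0,"rz":0,"tx":-0.4,"ty":0,"tz":-1,"grip":-1},{"rx":0,"ry":0,"rz":0,"tx":-0.5,"ty":0,"tz":-0.6,"grip":-1},{"rx":0,"ry":0,"rz":0,"tx":-0.5,"ty":0,"tz":0,"grip":-1},{"rx":0,"ry":0,"rz":0,"tx":0,"ty":0,"tz":0,"grip":-1}]'
python3 - <<'E'
from h import *
c=snap('wrist','l_w');print(ctrl.get_obs()['ee_pos'],ctrl.get_obs()['grip_width'])
cv2.imwrite('pics/l2.png',cv2.resize(c['pixels'][30:260,170:370],None,fx=2.6,fy=2.6,interpolation=cv2.INTER_CUBIC))
E
```

```text
time_s: 15.88
ee_pos: [0.5475, -0.0498, 0.1958]
eef_rot: [-3.136, -0.002, 1.437]
force: [0.4, -0.2, 0.1]
grip_width: 0.0788
time_s: 16.38
ee_pos: [0.5381, -0.1134, 0.357]
eef_rot: [3.134, 0.0, 1.439]
force: [-0.2, -0.4, -0.7]
grip_width: 0.0939
[ 0.53836433 -0.11222331  0.3572921 ] 0.09401891501992535
```

View pics/l2.png

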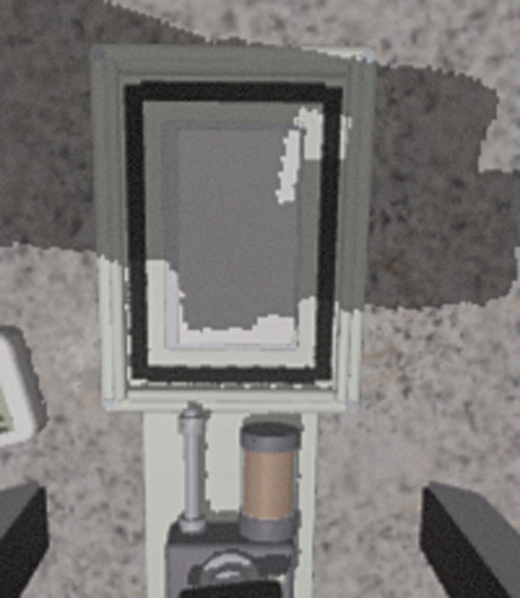

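```bash
python3 - <<'E'
from h import *
c=ctrl.camera('wrist'); cv2.imwrite('pics/l3.png',cv2.resize(c['pixels'][70:170,230:295],None,fx=6,fy=6,interpolation=cv2.INTER_CUBIC))
s=lambda u,v:(170+u/2.6,30+v/2.6)
w=np.array([onz(c,*s(*p),.048)[:2] for p in [(177,127),(299,127),(297,348),(180,348)]]); print(w.round(4).tolist(),w.mean(0))
for a,b in((3,0),(2,1)): d=w[b]-w[a]; print(np.degrees(np.arctan2(-d[0],d[1])),np.linalg.norm(d))
g=np.array([onz(c,*s(*p),.016)[:2] for p in [(125,83),(341,83),(331,382),(133,382)]]);print(g.mean(0))
E
```

```text
[[0.5292, 0.0072], [0.5877, -0.0005], [0.5749, -0.1075], [0.5147, -0.0995]] [ 0.55163588 -0.05008378]
-7.716527820761797 0.1076919604843625
-6.852033707459505 0.10783747332954498
[ 0.54910534 -0.04930983]
```

View pics/l3.png

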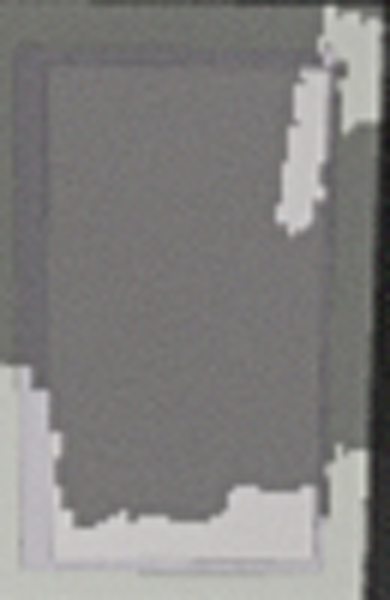

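```bash
python3 plan.py 0.396 0.3495 0.25 84.2
python3 -m pendant '[{"rx":0,"ry":0,"rz":0,"tx":0.7,"ty":-0.2,"tz":0,"grip":-1},{"rx":0,"ry":0,"rz":0,"tx":1,"ty":-0.4,"tz":0,"grip":-1},{"rx":0,"ry":0,"rz":0,"tx":1,"ty":-0.5,"tz":0,"grip":-1},{"rx":0,"ry":0,"rz":0,"tx":1,"ty":-0.5,"tz":0.1,"grip":-1},{"rx":0,"ry":0,"rz":0,"tx":1,"ty":-0.5,"tz":0.3,"grip":-1},{"rx":0,"ry":0,"rz":0,"tx":1,"ty":-0.5,"tz":0.3,"grip":-1},{"rx":0,"ry":0,"rz":0,"tx":1,"ty":-0.5,"tz":0.3,"grip":-1},{"rx":0,"ry":0,"rz":0,"tx":1,"ty":-0.5,"tz":0.3,"grip":-1}]'
python3 plan.py 0.396 0.3495 0.25 84.2
```

```text
pos [ 0.5384 -0.1113  0.356 ] rpy [ 1.7962e+02 -3.0000e-02  8.2500e+01] t 16.48 grip 0.0939
F [-0.25 -0.17 -0.17]
UNITS t [10.956 -5.051  2.622] r [ 0.094 -0.006 -0.424]
time_s: 17.15
ee_pos: [0.4421, 0.1907, 0.3064]
eef_rot: [-3.14, -0.0, 1.435]
force: [1.2, -0.2, -0.5]
grip_width: 0.0941
pos [0.4421 0.1907 0.3064] rpy [-179.9    -0.     82.21] t 17.15 grip 0.0941
F [ 1.2  -0.18 -0.52]
UNITS t [ 3.776 -1.677  1.412] r [-0.025 -0.001 -0.496]
```

```bash

python3 -m pendant '[{"rx":0,"ry":0,"rz":-0.25,"tx":0.9,"ty":-0.4,"tz":0.4,"grip":-1},{"rx":0,"ry":0,"rz":-0.25,"tx":0.9,"ty":-0.4,"tz":0.4,"grip":-1},{"rx":0,"ry":0,"rz":0,"tx":0.9,"ty":-0.4,"tz":0.4,"grip":-1},{"rx":0,"ry":0,"rz":0,"tx":0.6,"ty":-0.3,"tz":0.4,"grip":-1},{"rx":0,"ry":0,"rz":0,"tx":0,"ty":0,"tz":0.2,"grip":-1},{"rx":0,"ry":0,"rz":0,"tx":0,"ty":0,"tz":0,"grip":-1}]'
python3 plan.py 0.396 0.3495 0.18 84.2
python3 - <<'E'
from h import *
c=snap('wrist','m_w')
E
```

```text
time_s: 17.65
ee_pos: [0.3879, 0.3334, 0.2303]
eef_rot: [-3.131, 0.005, 1.484]
force: [0.6, -0.1, -0.3]
grip_width: 0.0938
pos [0.3879 0.3334 0.2303] rpy [-179.4     0.3    85.02] t 17.65 grip 0.0938
F [ 0.64 -0.14 -0.3 ]
UNITS t [0.424 0.179 1.252] r [-0.15   0.077  0.203]
```

View pics/m_w.png

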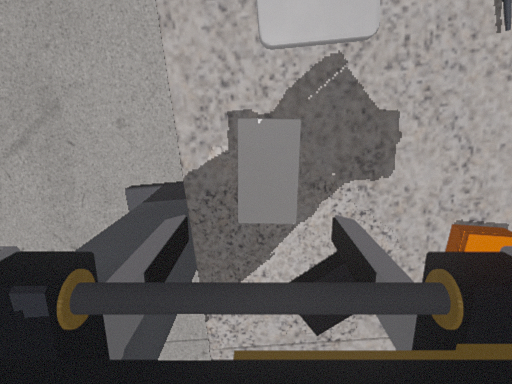

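```bash

python3 - <<'E'
from h import *
c=ctrl.camera('wrist')
w=np.array([onz(c,*p,.03)[:2] for p in [(238,119),(300,119),(297,222),(239,222)]]); print(w.round(4).tolist(),w.mean(0))
for a,b in((3,0),(2,1)): d=w[b]-w[a]; print(np.degrees(np.arctan2(-d[0],d[1])),np.linalg.norm(d))
for p in [(333,250),(318,334)]: print('blk',onz(c,*p,.03).round(3))
cs=ctrl.camera('scene'); 
for p in [(245,263),(260,278),(231,285),(229,268)]: print('blk scene',onz(cs,*p,.03).round(3))
E
python3 plan.py 0.396 0.3495 0.18 84.2
```

```text
[[0.3717, 0.4026], [0.4295, 0.3975], [0.421, 0.2956], [0.3619, 0.3005]] [0.39602135 0.34905978]
-5.485415376207257 0.10253028527156867
-4.756451344251924 0.10230627063991586
blk [0.457 0.261 0.03 ]
blk [0.437 0.159 0.03 ]
blk scene [0.469 0.18  0.03 ]
blk scene [0.405 0.222 0.03 ]
blk scene [0.492 0.273 0.03 ]
blk scene [0.517 0.214 0.03 ]
pos [0.3898 0.3322 0.2328] rpy [-1.7957e+02  1.6000e-01  8.4840e+01] t 17.8 grip 0.0936
F [-0.05 -0.13  1.12]
UNITS t [0.449 0.126 1.318] r [-0.107  0.04   0.159]
```

```bash

python3 -m pendant '[{"rx":-0.1,"ry":0,"rz":0,"tx":0.3,"ty":0.12,"tz":0.6,"grip":-1},{"rx":0,"ry":0,"rz":0,"tx":0.15,"ty":0,"tz":0.7,"grip":-1},{"rx":0,"ry":0,"rz":0,"tx":0,"ty":0,"tz":0.6,"grip":-1},{"rx":0,"ry":0,"rz":0,"tx":0,"ty":0,"tz":0.5,"grip":-1},{"rx":0,"ry":0,"rz":0,"tx":0,"ty":0,"tz":0.3,"grip":-1},{"rx":0,"ry":0,"rz":0,"tx":0,"ty":0,"tz":0,"grip":-1}]'
python3 plan.py 0.396 0.3493 0.104 84.7
```

```text
time_s: 18.3
ee_pos: [0.4023, 0.3465, 0.128]
eef_rot: [3.132, -0.006, 1.471]
force: [-0.3, -0.7, -0.0]
grip_width: 0.0942
pos [0.4023 0.3465 0.128 ] rpy [179.45  -0.32  84.28] t 18.3 grip 0.0942
F [-0.26 -0.73 -0.04]
UNITS t [ 0.052 -0.171  0.598] r [ 0.138 -0.08  -0.105]
```

```bash

python3 -m pendant '[{"rx":0.13,"ry":-0.08,"rz":-0.1,"tx":0.05,"ty":-0.15,"tz":0.3,"grip":-1},{"rx":0,"ry":0,"rz":0,"tx":0,"ty":0,"tz":0.2,"grip":-1},{"rx":0,"ry":0,"rz":0,"tx":0,"ty":0,"tz":0.1,"grip":-1},{"rx":0,"ry":0,"rz":0,"tx":0,"ty":0,"tz":0.02,"grip":-1}]'
python3 plan.py 0.396 0.3493 0.104 84.7
```

```text
time_s: 18.63
ee_pos: [0.3985, 0.3484, 0.1045]
eef_rot: [3.139, -0.003, 1.475]
force: [-0.4, 0.7, -0.6]
grip_width: 0.0941
pos [0.3985 0.3484 0.1045] rpy [ 1.7982e+02 -1.4000e-01  8.4520e+01] t 18.63 grip 0.0941
F [-0.41  0.71 -0.64]
UNITS t [ 0.017 -0.064  0.013] r [ 0.044 -0.036 -0.046]
```

```bash

python3 -m pendant '[{"rx":0,"ry":0,"rz":0,"tx":0.02,"ty":-0.06,"tz":0.02,"grip":1},{"rx":0,"ry":0,"rz":0,"tx":0,"ty":0,"tz":0.02,"grip":1},{"rx":0,"ry":0,"rz":0,"tx":0,"ty":0,"tz":0.02,"grip":1},{"rx":0,"ry":0,"rz":0,"tx":0,"ty":0,"tz":0,"grip":1},{"rx":0,"ry":0,"rz":0,"tx":0,"ty":0,"tz":0,"grip":1},{"rx":0,"ry":0,"rz":0,"tx":0,"ty":0,"tz":0,"grip":1},{"rx":0,"ry":0,"rz":0,"tx":0,"ty":0,"tz":0,"grip":1},{"rx":0,"ry":0,"rz":0,"tx":0,"ty":0,"tz":0,"grip":1}]' 30
python3 plan.py 0.396 0.3493 0.104 84.7
python3 -m pendant '[{"rx":0.05,"ry":-0.04,"rz":0,"tx":0,"ty":0,"tz":-0.3,"grip":1},{"rx":0,"ry":0,"rz":0,"tx":0,"ty":0,"tz":-0.7,"grip":1},{"rx":0,"ry":0,"rz":0,"tx":0,"ty":0,"tz":-0.8,"grip":1},{"rx":0,"ry":0,"rz":0,"tx":-0.2,"ty":0,"tz":-0.8,"grip":1},{"rx":0,"ry":0,"rz":0.1,"tx":-0.6,"ty":0.2,"tz":-0.4,"grip":1},{"rx":0,"ry":0,"rz":0.1,"tx":-0.8,"ty":0.3,"tz":0,"grip":1},{"rx":0,"ry":0,"rz":0.1,"tx":-0.8,"ty":0.4,"tz":0,"grip":1},{"rx":0,"ry":0,"rz":0.1,"tx":-0.8,"ty":0.4,"tz":0,"grip":1}]'
python3 plan.py 0.5495 -0.0500 0.22 82.2
```

```text
time_s: 19.3
ee_pos: [0.3965, 0.35, 0.1038]
eef_rot: [3.136, -0.005, 1.475]
force: [0.5, 0.0, -1.0]
grip_width: 0.0599
pos [0.3965 0.35   0.1038] rpy [179.7   -0.26  84.53] t 19.3 grip 0.0599
F [ 0.45  0.01 -1.01]
UNITS t [-0.019 -0.011 -0.006] r [ 0.076 -0.065 -0.042]
time_s: 19.97
ee_pos: [0.4332, 0.2166, 0.2291]
eef_rot: [3.14, -0.0, 1.455]
force: [1.4, 0.9, -1.4]
grip_width: 0.0597
pos [0.4332 0.2166 0.2291] rpy [179.93  -0.    83.35] t 19.97 grip 0.0597
F [ 1.41  0.92 -1.41]
UNITS t [-6.283  3.659  0.232] r [ 0.018 -0.001  0.288]
```

```bash

python3 -m pendant '[{"rx":0,"ry":0,"rz":0.1,"tx":-0.85,"ty":0.5,"tz":0,"grip":1},{"rx":0,"ry":0,"rz":0.1,"tx":-0.85,"ty":0.5,"tz":0,"grip":1},{"rx":0,"ry":0,"rz":0.1,"tx":-0.85,"ty":0.5,"tz":0,"grip":1},{"rx":0,"ry":0,"rz":0,"tx":-0.85,"ty":0.5,"tz":0,"grip":1},{"rx":0,"ry":0,"rz":0,"tx":-0.85,"ty":0.5,"tz":0,"grip":1},{"rx":0,"ry":0,"rz":0,"tx":-0.8,"ty":0.5,"tz":0,"grip":1},{"rx":0,"ry":0,"rz":0,"tx":-0.5,"ty":0.3,"tz":0,"grip":1},{"rx":0,"ry":0,"rz":0,"tx":0,"ty":0,"tz":0,"grip":1}]'
python3 plan.py 0.5495 -0.0500 0.2 82.3
```

```text
time_s: 20.63
ee_pos: [0.5383, -0.0388, 0.2306]
eef_rot: [3.137, -0.0, 1.429]
force: [-0.2, -0.4, -1.4]
grip_width: 0.0599
pos [ 0.5383 -0.0388  0.2306] rpy [ 1.7975e+02 -1.0000e-02  8.1870e+01] t 20.63 grip 0.0599
F [-0.21 -0.4  -1.4 ]
UNITS t [-0.239  0.313  0.767] r [ 0.063 -0.003 -0.107]
```

Place height is 0.1038 + 0.048 ≈ 0.152.

```bash

python3 -m pendant '[{"rx":0.06,"ry":0,"rz":-0.1,"tx":-0.24,"ty":0.3,"tz":0.4,"grip":1},{"rx":0,"ry":0,"rz":0,"tx":0,"ty":0,"tz":0.4,"grip":1},{"rx":0,"ry":0,"rz":0,"tx":0,"ty":0,"tz":0.2,"grip":1},{"rx":0,"ry":0,"rz":0,"tx":0,"ty":0,"tz":0,"grip":1}]'
python3 plan.py 0.5495 -0.0500 0.16 82.3
```

```text
time_s: 20.97
ee_pos: [0.5493, -0.0517, 0.1895]
eef_rot: [3.141, -0.0, 1.433]
force: [-0.7, 0.6, -1.4]
grip_width: 0.0594
pos [ 0.5493 -0.0517  0.1895] rpy [ 1.7996e+02 -2.0000e-02  8.2100e+01] t 20.97 grip 0.0594
F [-0.66  0.61 -1.36]
UNITS t [ 0.042 -0.002  0.736] r [ 0.011 -0.005 -0.05 ]
```

```bash

python3 -m pendant '[{"rx":0,"ry":0,"rz":-0.05,"tx":0.05,"ty":0,"tz":0.3,"grip":1},{"rx":0,"ry":0,"rz":0,"tx":0,"ty":0,"tz":0.3,"grip":1},{"rx":0,"ry":0,"rz":0,"tx":0,"ty":0,"tz":0.2,"grip":1},{"rx":0,"ry":0,"rz":0,"tx":0,"ty":0,"tz":0.05,"grip":1},{"rx":0,"ry":0,"rz":0,"tx":0,"ty":0,"tz":0,"grip":1}]'
python3 plan.py 0.5495 -0.0500 0.152 82.3
```

```text
time_s: 21.38
ee_pos: [0.5495, -0.0475, 0.1553]
eef_rot: [3.14, -0.0, 1.439]
force: [0.3, 0.5, -1.9]
grip_width: 0.0599
pos [ 0.5495 -0.0475  0.1553] rpy [ 1.7991e+02 -3.0000e-02  8.2440e+01] t 21.38 grip 0.0599
F [ 0.33  0.5  -1.85]
UNITS t [-0.061  0.009  0.082] r [ 0.023 -0.007  0.034]
```

```bash

python3 -m pendant '[{"rx":0,"ry":0,"rz":0.03,"tx":-0.07,"ty":0,"tz":0.03,"grip":1},{"rx":0,"ry":0,"rz":0,"tx":0,"ty":0,"tz":0.05,"grip":1},{"rx":0,"ry":0,"rz":0,"tx":0,"ty":0,"tz":0.02,"grip":1}]'
python3 plan.py 0.5495 -0.0500 0.152 82.3
```

```text
time_s: 21.63
ee_pos: [0.5494, -0.0504, 0.1523]
eef_rot: [3.138, -0.0, 1.437]
force: [0.6, -0.2, -1.5]
grip_width: 0.0594
pos [ 0.5494 -0.0504  0.1523] rpy [ 1.7981e+02 -2.0000e-02  8.2330e+01] t 21.63 grip 0.0594
F [ 0.55 -0.2  -1.46]
UNITS t [ 0.01  -0.     0.008] r [ 0.047 -0.006  0.007]
```

```bash

python3 -m pendant '[{"rx":0,"ry":0,"rz":0,"tx":0,"ty":0,"tz":0.04,"grip":1},{"rx":0,"ry":0,"rz":0,"tx":0,"ty":0,"tz":0.02,"grip":1}]'
python3 plan.py 0.5495 -0.0500 0.152 82.3
```

```text
time_s: 21.8
ee_pos: [0.5496, -0.0506, 0.1516]
eef_rot: [3.137, -0.0, 1.437]
force: [-6.5, 1.9, 9.6]
grip_width: 0.0597
pos [ 0.5496 -0.0506  0.1516] rpy [ 1.7976e+02 -3.0000e-02  8.2310e+01] t 21.8 grip 0.0597
F [-6.54  1.93  9.64]
UNITS t [ 0.015 -0.005 -0.011] r [ 0.059 -0.006  0.002]
```

Contact. Release and rise.

```bash

python3 -m pendant '[{"rx":0,"ry":0,"rz":0,"tx":0,"ty":0,"tz":0,"grip":0.1},{"rx":0,"ry":0,"rz":0,"tx":0,"ty":0,"tz":0,"grip":0.1},{"rx":0,"ry":0,"rz":0,"tx":0,"ty":0,"tz":0,"grip":-0.5},{"rx":0,"ry":0,"rz":0,"tx":0,"ty":0,"tz":0,"grip":-0.6},{"rx":0,"ry":0,"rz":0,"tx":0,"ty":0,"tz":0,"grip":-0.6},{"rx":0,"ry":0,"rz":0,"tx":0,"ty":0,"tz":-0.3,"grip":-0.6},{"rx":0,"ry":0,"rz":0,"tx":0,"ty":0,"tz":-0.7,"grip":-0.6},{"rx":0,"ry":0,"rz":0,"tx":0,"ty":0,"tz":-0.9,"grip":-1}]'
python3 -m pendant '[{"rx":0,"ry":0,"rz":0,"tx":0,"ty":0,"tz":-1,"grip":-1},{"rx":0,"ry":0,"rz":0,"tx":-0.2,"ty":0,"tz":-1,"grip":-1},{"rx":0,"ry":0,"rz":0,"tx":-0.6,"ty":0,"tz":-1,"grip":-1},{"rx":0,"ry":0,"rz":0,"tx":-0.8,"ty":0,"tz":-0.6,"grip":-1},{"rx":0,"ry":0,"rz":0,"tx":-0.6,"ty":0,"tz":0,"grip":-1},{"rx":0,"ry":0,"rz":0,"tx":0,"ty":0,"tz":0,"grip":-1}]'
python3 - <<'E'
from h import *
c=snap('wrist','n_w');snap('scene','n_scene');snap('side','n_side');print(ctrl.get_obs()['ee_pos'],ctrl.get_obs()['grip_width'])
cv2.imwrite('pics/n2.png',cv2.resize(c['pixels'][30:260,170:370],None,fx=2.6,fy=2.6,interpolation=cv2.INTER_CUBIC))
E
```

```text
time_s: 22.47
ee_pos: [0.5476, -0.0505, 0.2255]
eef_rot: [-3.136, -0.001, 1.436]
force: [0.7, -0.4, -0.5]
grip_width: 0.0787
time_s: 22.97
ee_pos: [0.5348, -0.136, 0.3842]
eef_rot: [3.134, 0.002, 1.44]
force: [-0.1, 0.9, -0.1]
grip_width: 0.0939
[ 0.53538372 -0.13281537  0.38241313] 0.09395505271181058
```

View pics/n2.png

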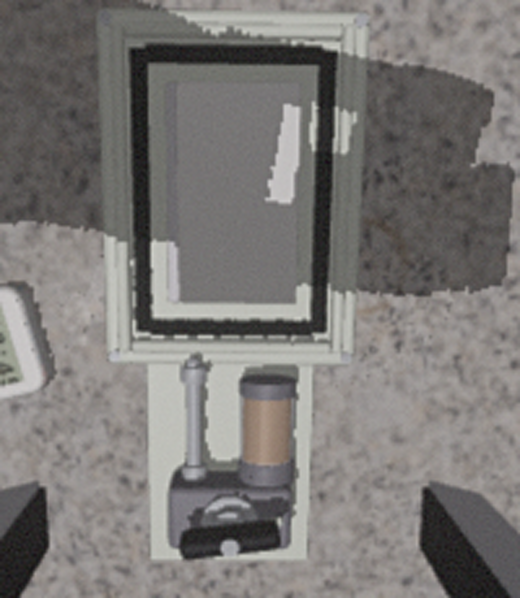

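View pics/n_scene.png

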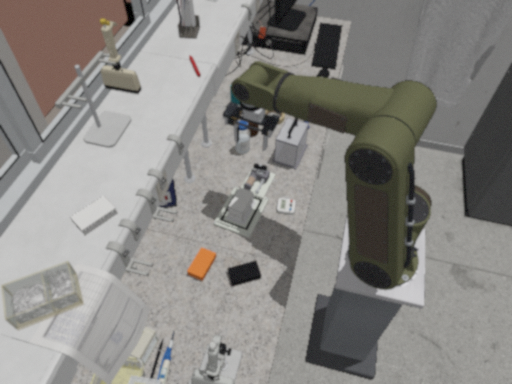

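View pics/n_side.png

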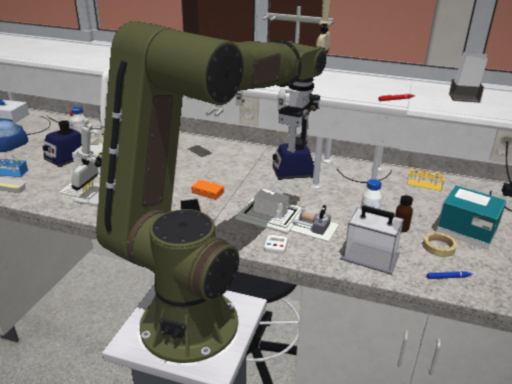

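```bash
python3 - <<'E'
from h import *
c=ctrl.camera('wrist');s=lambda u,v:(170+u/2.6,30+v/2.6)
w=np.array([onz(c,*s(*p),.078)[:2] for p in [(176,82),(300,82),(296,303),(180,303)]]); print(w.round(4).tolist(),w.mean(0))
cs=ctrl.camera('scene');print('shelf thing',[onz(cs,*p,z).round(3).tolist() for z in (.2,.3) for p in [(72,213),(108,199),(117,210),(83,230)]])
E
python3 plan.py 0.4316 -0.4088 0.38 81.9
python3 -m pendant '[{"rx":0,"ry":0,"rz":0,"tx":-0.7,"ty":-0.1,"tz":-0.2,"grip":-1},{"rx":0,"ry":0,"rz":0,"tx":-0.9,"ty":-0.2,"tz":0,"grip":-1},{"rx":0,"ry":0,"rz":0,"tx":-0.9,"ty":-0.2,"tz":0,"grip":-1},{"rx":0,"ry":0,"rz":0,"tx":-0.9,"ty":-0.2,"tz":0,"grip":-1},{"rx":0,"ry":0,"rz":0,"tx":-0.9,"ty":-0.2,"tz":0,"grip":-1},{"rx":0,"ry":0,"rz":0,"tx":-0.9,"ty":-0.2,"tz":0,"grip":-1},{"rx":0,"ry":0,"rz":0,"tx":-0.8,"ty":-0.2,"tz":0,"grip":-1},{"rx":0,"ry":0,"rz":0,"tx":-0.6,"ty":-0.2,"tz":0,"grip":-1}]'
python3 plan.py 0.4316 -0.4088 0.38 81.9
```

```text
[[0.5278, 0.0056], [0.5857, -0.0018], [0.5727, -0.1045], [0.5146, -0.097]] [ 0.5502128 -0.049418 ]
shelf thing [[1.041, 0.24, 0.2], [0.954, 0.157, 0.2], [0.905, 0.191, 0.2], [0.973, 0.291, 0.2], [0.973, 0.295, 0.3], [0.894, 0.219, 0.3], [0.849, 0.25, 0.3], [0.912, 0.341, 0.3]]
pos [ 0.5355 -0.1322  0.3815] rpy [1.7976e+02 3.0000e-02 8.2700e+01] t 23.22 grip 0.0942
F [-0.02  0.57  0.9 ]
UNITS t [-7.189 -1.699  0.033] r [0.06  0.007 0.199]
time_s: 23.88
ee_pos: [0.4448, -0.3856, 0.3836]
eef_rot: [-3.136, -0.006, 1.462]
force: [0.5, 0.8, 0.0]
grip_width: 0.0941
pos [ 0.4448 -0.3856  0.3836] rpy [-179.69   -0.34   83.79] t 23.88 grip 0.0941
F [0.5  0.78 0.05]
UNITS t [-0.612 -0.264  0.089] r [-0.078 -0.084  0.473]
```

```bash

python3 -m pendant '[{"rx":0,"ry":0,"rz":0.35,"tx":-0.4,"ty":-0.15,"tz":0.1,"grip":-1},{"rx":0,"ry":0,"rz":0,"tx":0,"ty":0,"tz":0,"grip":-1},{"rx":0,"ry":0,"rz":0,"tx":0,"ty":0,"tz":0,"grip":-1}]'
python3 plan.py 0.4316 -0.4088 0.33 81.9
python3 - <<'E'
from h import *
c=snap('wrist','o_w'); im=c['pixels'].astype(int)
m=np.zeros(im.shape[:2],np.uint8); m[100:275,200:320]=(im.max(2)[100:275,200:320]<50)
n,l,st,ce=cv2.connectedComponentsWithStats(m); i=1+st[1:,4].argmax()
pts=np.argwhere(l==i)[:,::-1].astype(np.float32); b=cv2.boxPoints(cv2.minAreaRect(pts))
w=np.array([onz(c,*p,.173)[:2] for p in b]); print(st[i],w.round(4).tolist(),w.mean(0),np.linalg.norm(w[1]-w[0]),np.linalg.norm(w[2]-w[1]))
for a,b2 in((0,1),(1,2)): d=w[b2]-w[a]; print(np.degrees(np.arctan2(-d[0],d[1])))
E
```

```text
time_s: 24.13
ee_pos: [0.4357, -0.4037, 0.3765]
eef_rot: [-3.132, -0.009, 1.435]
force: [-0.5, 1.2, 0.6]
grip_width: 0.0937
pos [ 0.4357 -0.4037  0.3765] rpy [-179.44   -0.51   82.22] t 24.13 grip 0.0937
F [-0.51  1.2   0.59]
UNITS t [-0.15  -0.073  1.161] r [-0.141 -0.126  0.08 ]
[251 147  14  90 533] [[0.4312, -0.3587], [0.4437, -0.3603], [0.4316, -0.4518], [0.4181, -0.45]] [ 0.43113454 -0.40520049] 0.012610046752632383 0.09223797293706155
-97.70664054879049
172.44460755120045
```

View pics/o_w.png

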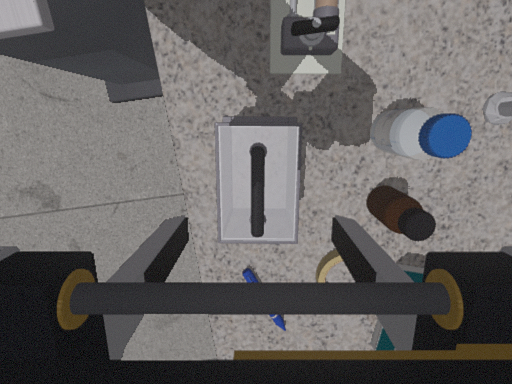

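```bash

python3 -m pendant '[{"rx":-0.14,"ry":-0.12,"rz":0.1,"tx":-0.15,"ty":-0.07,"tz":0.5,"grip":-1},{"rx":0,"ry":0,"rz":0,"tx":0,"ty":0,"tz":0.6,"grip":-1},{"rx":0,"ry":0,"rz":0,"tx":0,"ty":0,"tz":0.6,"grip":-1},{"rx":0,"ry":0,"rz":0,"tx":0,"ty":0,"tz":0.5,"grip":-1},{"rx":0,"ry":0,"rz":0,"tx":0,"ty":0,"tz":0,"grip":-1}]'
python3 plan.py 0.4316 -0.4088 0.2436 81.7
```

```text
time_s: 24.6
ee_pos: [0.4365, -0.4024, 0.2866]
eef_rot: [3.139, 0.001, 1.438]
force: [-1.1, 0.2, -0.6]
grip_width: 0.094
pos [ 0.4365 -0.4024  0.2866] rpy [1.7986e+02 5.0000e-02 8.2410e+01] t 24.6 grip 0.094
F [-1.06  0.23 -0.58]
UNITS t [-0.174 -0.104  1.074] r [0.036 0.011 0.179]
```

```bash

python3 -m pendant '[{"rx":0,"ry":0,"rz":0.18,"tx":-0.18,"ty":-0.1,"tz":0.1,"grip":-1},{"rx":0,"ry":0,"rz":0,"tx":0,"ty":0,"tz":0.4,"grip":-1},{"rx":0,"ry":0,"rz":0,"tx":0,"ty":0,"tz":0.3,"grip":-1},{"rx":0,"ry":0,"rz":0,"tx":0,"ty":0,"tz":0.05,"grip":-1},{"rx":0,"ry":0,"rz":0,"tx":0,"ty":0,"tz":0,"grip":-1}]'
python3 plan.py 0.4316 -0.4088 0.2436 81.7
```

```text
time_s: 25.02
ee_pos: [0.4339, -0.4078, 0.2556]
eef_rot: [3.136, 0.003, 1.429]
force: [0.1, 0.2, -0.5]
grip_width: 0.0941
pos [ 0.4339 -0.4078  0.2556] rpy [179.65   0.19  81.88] t 25.02 grip 0.0941
F [ 0.15  0.17 -0.5 ]
UNITS t [-0.033 -0.055  0.299] r [0.086 0.048 0.045]
```

```bash

python3 -m pendant '[{"rx":0.08,"ry":0.04,"rz":0.04,"tx":-0.03,"ty":-0.05,"tz":0.2,"grip":-1},{"rx":0,"ry":0,"rz":0,"tx":0,"ty":0,"tz":0.1,"grip":-1},{"rx":0,"ry":0,"rz":0,"tx":0,"ty":0,"tz":0.04,"grip":-1},{"rx":0,"ry":0,"rz":0,"tx":0,"ty":0,"tz":0,"grip":-1}]'
python3 plan.py 0.4316 -0.4088 0.2436 81.7
```

```text
time_s: 25.35
ee_pos: [0.432, -0.4093, 0.2432]
eef_rot: [3.139, 0.002, 1.426]
force: [-0.4, -0.9, 0.2]
grip_width: 0.094
pos [ 0.432  -0.4093  0.2432] rpy [1.7987e+02 1.3000e-01 8.1690e+01] t 25.35 grip 0.094
F [-0.44 -0.94  0.19]
UNITS t [ 0.01  -0.011 -0.01 ] r [ 0.032  0.031 -0.001]
```

```bash

python3 -m pendant '[{"rx":0,"ry":0,"rz":0,"tx":0,"ty":0,"tz":0,"grip":1},{"rx":0,"ry":0,"rz":0,"tx":0,"ty":0,"tz":0,"grip":1},{"rx":0,"ry":0,"rz":0,"tx":0,"ty":0,"tz":0,"grip":1},{"rx":0,"ry":0,"rz":0,"tx":0,"ty":0,"tz":0,"grip":1},{"rx":0,"ry":0,"rz":0,"tx":0,"ty":0,"tz":0,"grip":1},{"rx":0,"ry":0,"rz":0,"tx":0,"ty":0,"tz":0,"grip":1},{"rx":0,"ry":0,"rz":0,"tx":0,"ty":0,"tz":0,"grip":1},{"rx":0,"ry":0,"rz":0,"tx":0,"ty":0,"tz":0,"grip":1}]' 50
python3 -m pendant '[{"rx":0,"ry":0,"rz":0,"tx":0,"ty":0,"tz":0,"grip":1},{"rx":0,"ry":0,"rz":0,"tx":0,"ty":0,"tz":0,"grip":1},{"rx":0,"ry":0,"rz":0,"tx":0,"ty":0,"tz":0,"grip":1},{"rx":0,"ry":0,"rz":0,"tx":0,"ty":0,"tz":0,"grip":1},{"rx":0,"ry":0,"rz":0,"tx":0,"ty":0,"tz":0,"grip":1},{"rx":0,"ry":0,"rz":0,"tx":0,"ty":0,"tz":0,"grip":1}]'
python3 plan.py 0.4316 -0.4088 0.2436 81.7
```

```text
time_s: 26.02
ee_pos: [0.4322, -0.4095, 0.2444]
eef_rot: [3.138, 0.003, 1.426]
force: [-0.4, -0.3, -0.1]
grip_width: 0.0439
time_s: 26.52
ee_pos: [0.432, -0.4094, 0.2441]
eef_rot: [3.139, 0.003, 1.426]
force: [-0.6, 0.9, -1.3]
grip_width: 0.0133
pos [ 0.432  -0.4094  0.2441] rpy [1.7985e+02 1.6000e-01 8.1690e+01] t 26.52 grip 0.0133
F [-0.58  0.9  -1.27]
UNITS t [ 0.013 -0.011  0.012] r [ 0.038  0.04  -0.002]
```

```bash

python3 -m pendant '[{"rx":0,"ry":0,"rz":0,"tx":0,"ty":0,"tz":-0.3,"grip":1},{"rx":0,"ry":0,"rz":0,"tx":0,"ty":0,"tz":-0.5,"grip":1},{"rx":0,"ry":0,"rz":0,"tx":0,"ty":0,"tz":-0.6,"grip":1},{"rx":0,"ry":0,"rz":0,"tx":0,"ty":0,"tz":-0.6,"grip":1},{"rx":0,"ry":0,"rz":0,"tx":0,"ty":0,"tz":-0.6,"grip":1},{"rx":0,"ry":0,"rz":0,"tx":0,"ty":0,"tz":-0.6,"grip":1},{"rx":0,"ry":0,"rz":0,"tx":0,"ty":0,"tz":-0.5,"grip":1},{"rx":0,"ry":0,"rz":0,"tx":0,"ty":0,"tz":-0.2,"grip":1}]'
python3 plan.py 0.5494 -0.0519 0.4 82.15
```

```text
time_s: 27.18
ee_pos: [0.4308, -0.4077, 0.407]
eef_rot: [-3.137, -0.004, 1.426]
force: [-0.1, 0.3, -3.2]
grip_width: 0.0133
pos [ 0.4308 -0.4077  0.407 ] rpy [-179.74   -0.21   81.7 ] t 27.18 grip 0.0133
F [-0.07  0.27 -3.24]
UNITS t [9.228 1.651 0.2  ] r [-0.064 -0.052 -0.112]
```

```bash

python3 -m pendant '[{"rx":-0.06,"ry":-0.05,"rz":-0.1,"tx":0.4,"ty":0.08,"tz":0,"grip":1},{"rx":0,"ry":0,"rz":0,"tx":0.7,"ty":0.13,"tz":0,"grip":1},{"rx":0,"ry":0,"rz":0,"tx":0.8,"ty":0.14,"tz":0,"grip":1},{"rx":0,"ry":0,"rz":0,"tx":0.8,"ty":0.14,"tz":0,"grip":1},{"rx":0,"ry":0,"rz":0,"tx":0.8,"ty":0.14,"tz":0,"grip":1},{"rx":0,"ry":0,"rz":0,"tx":0.8,"ty":0.14,"tz":0,"grip":1},{"rx":0,"ry":0,"rz":0,"tx":0.8,"ty":0.14,"tz":0,"grip":1},{"rx":0,"ry":0,"rz":0,"tx":0.8,"ty":0.14,"tz":0,"grip":1}]'
python3 plan.py 0.5494 -0.0519 0.4 82.15
```

```text
time_s: 27.85
ee_pos: [0.5049, -0.1719, 0.4038]
eef_rot: [-3.137, -0.001, 1.426]
force: [0.4, -1.4, -4.8]
grip_width: 0.0133
pos [ 0.5049 -0.1719  0.4038] rpy [-1.7976e+02 -4.0000e-02  8.1720e+01] t 27.85 grip 0.0133
F [ 0.35 -1.37 -4.77]
UNITS t [3.128 0.67  0.094] r [-0.059 -0.01  -0.107]
```

```bash

python3 -m pendant '[{"rx":-0.06,"ry":0,"rz":-0.1,"tx":0.8,"ty":0.18,"tz":0,"grip":1},{"rx":0,"ry":0,"rz":0,"tx":0.8,"ty":0.18,"tz":0,"grip":1},{"rx":0,"ry":0,"rz":0,"tx":0.6,"ty":0.14,"tz":0,"grip":1},{"rx":0,"ry":0,"rz":0,"tx":0.25,"ty":0.05,"tz":0,"grip":1},{"rx":0,"ry":0,"rz":0,"tx":0,"ty":0,"tz":0,"grip":1},{"rx":0,"ry":0,"rz":0,"tx":0,"ty":0,"tz":0,"grip":1}]'
python3 plan.py 0.5494 -0.0519 0.36 82.15
```

```text
time_s: 28.35
ee_pos: [0.5406, -0.0648, 0.3996]
eef_rot: [-3.135, -0.003, 1.442]
force: [0.2, 0.0, -4.0]
grip_width: 0.0134
pos [ 0.5406 -0.0648  0.3996] rpy [-1.7964e+02 -1.7000e-01  8.2640e+01] t 28.35 grip 0.0134
F [ 0.17  0.03 -3.99]
UNITS t [0.344 0.183 0.991] r [-0.09  -0.041  0.122]
```

```bash

python3 -m pendant '[{"rx":-0.09,"ry":-0.04,"rz":0.12,"tx":0.34,"ty":0.18,"tz":0,"grip":1},{"rx":0,"ry":0,"rz":0,"tx":0,"ty":0,"tz":0,"grip":1},{"rx":0,"ry":0,"rz":0,"tx":0,"ty":0,"tz":0.1,"grip":1},{"rx":0,"ry":0,"rz":0,"tx":0,"ty":0,"tz":0,"grip":1}]'
python3 plan.py 0.5494 -0.0519 0.3575 82.15
```

```text
time_s: 28.68
ee_pos: [0.5484, -0.0559, 0.3943]
eef_rot: [-3.14, 0.001, 1.43]
force: [0.7, -0.4, -5.8]
grip_width: 0.0137
pos [ 0.5484 -0.0559  0.3943] rpy [-1.7989e+02  6.0000e-02  8.1950e+01] t 28.68 grip 0.0137
F [ 0.71 -0.43 -5.78]
UNITS t [0.103 0.014 0.919] r [-0.027  0.014 -0.05 ]
```

```bash

python3 -m pendant '[{"rx":0,"ry":0,"rz":-0.05,"tx":0.1,"ty":0.02,"tz":0.3,"grip":1},{"rx":0,"ry":0,"rz":0,"tx":0,"ty":0,"tz":0.3,"grip":1},{"rx":0,"ry":0,"rz":0,"tx":0,"ty":0,"tz":0,"grip":1},{"rx":0,"ry":0,"rz":0,"tx":0,"ty":0,"tz":0,"grip":1}]'
python3 plan.py 0.5494 -0.0519 0.3575 82.15
python3 - <<'E'
from h import *
c=snap('side','p_side'); w=snap('wrist','p_w')
a=cv2.resize(c['pixels'][110:270,210:360],None,fx=3.3,fy=3.3,interpolation=cv2.INTER_CUBIC); cv2.imwrite('pics/p2.png',a)
E
```

```text
time_s: 29.02
ee_pos: [0.5484, -0.0559, 0.3696]
eef_rot: [-3.139, 0.002, 1.43]
force: [-0.0, 0.6, -3.0]
grip_width: 0.0133
pos [ 0.5484 -0.0559  0.3696] rpy [-1.7987e+02  9.0000e-02  8.1930e+01] t 29.02 grip 0.0133
F [-0.05  0.62 -3.02]
UNITS t [0.104 0.012 0.302] r [-0.031  0.023 -0.056]
```

View pics/p2.png

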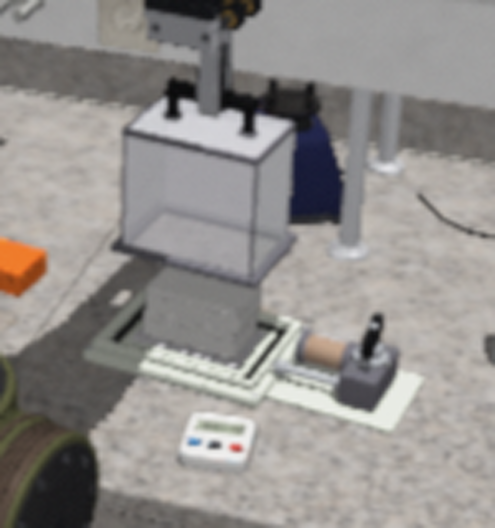

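View pics/p_w.png

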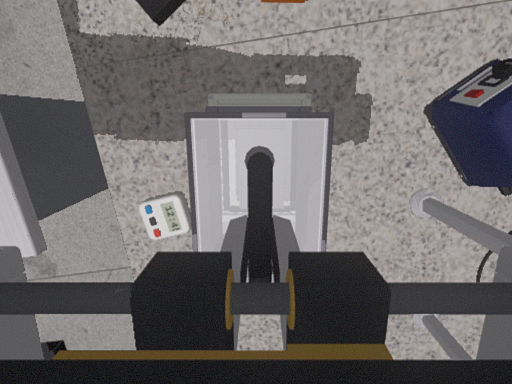

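```bash

python3 -m pendant '[{"rx":0,"ry":0,"rz":-0.06,"tx":0.12,"ty":0.02,"tz":0.2,"grip":1},{"rx":0,"ry":0,"rz":0,"tx":0.06,"ty":0.02,"tz":0.3,"grip":1},{"rx":0,"ry":0,"rz":0,"tx":0,"ty":0,"tz":0.3,"grip":1},{"rx":0,"ry":0,"rz":0,"tx":0,"ty":0,"tz":0.2,"grip":1},{"rx":0,"ry":0,"rz":0,"tx":0,"ty":0,"tz":0,"grip":1}]'
python3 plan.py 0.5494 -0.0519 0.3 82.15
```

```text
time_s: 29.53
ee_pos: [0.5514, -0.0483, 0.3275]
eef_rot: [3.141, 0.002, 1.434]
force: [-0.8, 0.3, -3.5]
grip_width: 0.0135
pos [ 0.5514 -0.0483  0.3275] rpy [1.7995e+02 9.0000e-02 8.2180e+01] t 29.53 grip 0.0135
F [-0.79  0.27 -3.49]
UNITS t [-0.096 -0.038  0.687] r [0.013 0.022 0.008]
```

```bash

python3 -m pendant '[{"rx":0,"ry":0,"rz":0,"tx":-0.09,"ty":-0.04,"tz":0.2,"grip":1},{"rx":0,"ry":0,"rz":0,"tx":0,"ty":0,"tz":0.3,"grip":1},{"rx":0,"ry":0,"rz":0,"tx":0,"ty":0,"tz":0.2,"grip":1},{"rx":0,"ry":0,"rz":0,"tx":0,"ty":0,"tz":0.1,"grip":1},{"rx":0,"ry":0,"rz":0,"tx":0,"ty":0,"tz":0,"grip":1}]'
python3 plan.py 0.5494 -0.0519 0.275 82.15
```

```text
time_s: 29.95
ee_pos: [0.5491, -0.0521, 0.2929]
eef_rot: [3.141, 0.002, 1.435]
force: [-0.1, 1.0, -4.2]
grip_width: 0.0135
pos [ 0.5491 -0.0521  0.2929] rpy [1.7994e+02 1.0000e-01 8.2210e+01] t 29.95 grip 0.0135
F [-0.15  1.03 -4.18]
UNITS t [0.007 0.007 0.448] r [0.016 0.024 0.016]
```

Aligned to 0.3 mm; going straight down.

```bash

python3 -m pendant '[{"rx":0,"ry":0,"rz":0,"tx":0,"ty":0,"tz":0.3,"grip":1},{"rx":0,"ry":0,"rz":0,"tx":0,"ty":0,"tz":0.25,"grip":1},{"rx":0,"ry":0,"rz":0,"tx":0,"ty":0,"tz":0.1,"grip":1},{"rx":0,"ry":0,"rz":0,"tx":0,"ty":0,"tz":0,"grip":1}]'
python3 plan.py 0.5494 -0.0519 0.2575 82.15
```

```text
time_s: 30.28
ee_pos: [0.5495, -0.0524, 0.267]
eef_rot: [3.138, 0.002, 1.435]
force: [-0.6, 0.1, -3.7]
grip_width: 0.0139
pos [ 0.5495 -0.0524  0.267 ] rpy [1.7982e+02 1.0000e-01 8.2210e+01] t 30.28 grip 0.0139
F [-0.63  0.13 -3.69]
UNITS t [ 0.013 -0.005  0.237] r [0.046 0.026 0.014]
```

```bash

python3 -m pendant '[{"rx":0,"ry":0,"rz":0,"tx":0,"ty":0,"tz":0.1,"grip":1},{"rx":0,"ry":0,"rz":0,"tx":0,"ty":0,"tz":0.08,"grip":1}]'
python3 plan.py 0.5494 -0.0519 0.2575 82.15
```

```text
time_s: 30.45
ee_pos: [0.5499, -0.0525, 0.2605]
eef_rot: [3.137, 0.002, 1.435]
force: [-0.6, -0.4, -4.4]
grip_width: 0.0136
pos [ 0.5499 -0.0525  0.2605] rpy [1.7973e+02 1.0000e-01 8.2210e+01] t 30.45 grip 0.0136
F [-0.56 -0.35 -4.44]
UNITS t [ 0.013 -0.014  0.074] r [0.068 0.026 0.016]
```

```bash

python3 -m pendant '[{"rx":0.05,"ry":0,"rz":0,"tx":0,"ty":0,"tz":0.06,"grip":1},{"rx":0,"ry":0,"rz":0,"tx":0,"ty":0,"tz":0.04,"grip":1},{"rx":0,"ry":0,"rz":0,"tx":0,"ty":0,"tz":0.02,"grip":1}]'
python3 plan.py 0.5494 -0.0519 0.2575 82.15
```

```text
time_s: 30.7
ee_pos: [0.5503, -0.0524, 0.2581]
eef_rot: [3.138, 0.002, 1.435]
force: [-0.1, -0.9, -3.8]
grip_width: 0.0133
pos [ 0.5503 -0.0524  0.2581] rpy [1.7977e+02 9.0000e-02 8.2220e+01] t 30.7 grip 0.0133
F [-0.12 -0.87 -3.8 ]
UNITS t [ 0.009 -0.024  0.015] r [0.056 0.024 0.018]
```

```bash

python3 -m pendant '[{"rx":0,"ry":0,"rz":0,"tx":0,"ty":0,"tz":0.04,"grip":1},{"rx":0,"ry":0,"rz":0,"tx":0,"ty":0,"tz":0.03,"grip":1}]'
python3 plan.py 0.5494 -0.0519 0.2575 82.15
```

```text
time_s: 30.87
ee_pos: [0.5506, -0.0522, 0.2579]
eef_rot: [3.135, 0.001, 1.435]
force: [-7.0, 0.1, 10.7]
grip_width: 0.0138
pos [ 0.5506 -0.0522  0.2579] rpy [1.7962e+02 9.0000e-02 8.2230e+01] t 30.87 grip 0.0138
F [-6.97  0.12 10.69]
UNITS t [ 0.004 -0.031  0.009] r [0.094 0.021 0.019]
```

Seated on contact at the original height (0.2579 vs 0.2575). Release and look.

```bash

python3 -m pendant '[{"rx":0,"ry":0,"rz":0,"tx":0,"ty":0,"tz":0,"grip":0},{"rx":0,"ry":0,"rz":0,"tx":0,"ty":0,"tz":0,"grip":-1},{"rx":0,"ry":0,"rz":0,"tx":0,"ty":0,"tz":0,"grip":-1},{"rx":0,"ry":0,"rz":0,"tx":0,"ty":0,"tz":0,"grip":-1},{"rx":0,"ry":0,"rz":0,"tx":0,"ty":0,"tz":0,"grip":-1},{"rx":0,"ry":0,"rz":0,"tx":0,"ty":0,"tz":-0.3,"grip":-1},{"rx":0,"ry":0,"rz":0,"tx":0,"ty":0,"tz":-0.7,"grip":-1},{"rx":0,"ry":0,"rz":0,"tx":0,"ty":0,"tz":-0.9,"grip":-1}]'
python3 -m pendant '[{"rx":0,"ry":0,"rz":0,"tx":0,"ty":0,"tz":-0.8,"grip":-1},{"rx":0,"ry":0,"rz":1,"tx":-0.3,"ty":0,"tz":-0.3,"grip":-1},{"rx":0,"ry":0,"rz":1,"tx":-0.6,"ty":0,"tz":0,"grip":-1},{"rx":0,"ry":0,"rz":1,"tx":-0.8,"ty":0,"tz":0,"grip":-1},{"rx":0,"ry":0,"rz":1,"tx":-0.8,"ty":0,"tz":0,"grip":-1},{"rx":0,"ry":0,"rz":1,"tx":-0.6,"ty":0,"tz":0,"grip":-1},{"rx":0,"ry":0,"rz":0,"tx":0,"ty":0,"tz":0,"grip":-1}]'
python3 plan.py 0.5225 -0.2338 0.3 0
python3 - <<'E'
from h import *
c=snap('side','q_side'); w=snap('wrist','q_w')
cv2.imwrite('pics/q2.png',cv2.resize(c['pixels'][150:250,220:350],None,fx=5,fy=5,interpolation=cv2.INTER_CUBIC))
E
```

```text
time_s: 31.53
ee_pos: [0.5494, -0.052, 0.3301]
eef_rot: [-3.139, 0.001, 1.435]
force: [-0.1, 0.5, 0.3]
grip_width: 0.0634
time_s: 32.12
ee_pos: [0.5129, -0.1735, 0.3847]
eef_rot: [3.132, -0.001, 1.074]
force: [-0.1, 0.2, 0.1]
grip_width: 0.0941
pos [ 0.5129 -0.1735  0.3847] rpy [ 1.7942e+02 -7.0000e-02  6.1520e+01] t 32.12 grip 0.0941
F [-0.1   0.19  0.06]
UNITS t [-1.213  0.91   2.125] r [ 0.121 -0.092 15.379]
```

View pics/q2.png

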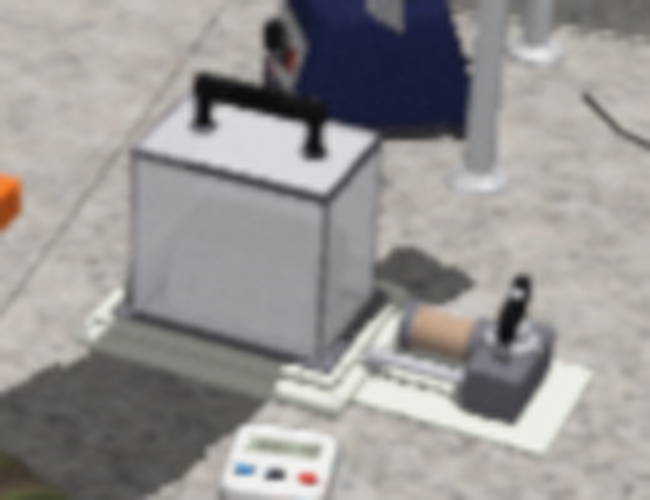

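View pics/q_w.png

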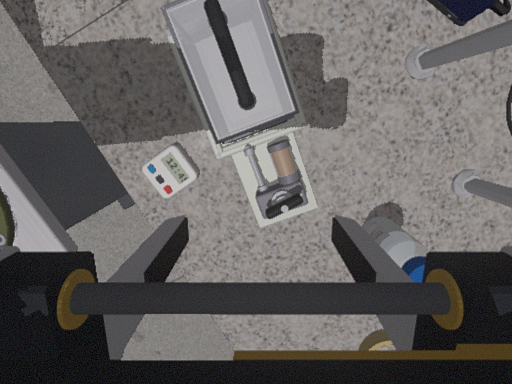

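```bash

python3 -m pendant '[{"rx":0,"ry":0,"rz":1,"tx":-0.2,"ty":0.1,"tz":0,"grip":-1},{"rx":0,"ry":0,"rz":1,"tx":-0.2,"ty":0.1,"tz":0,"grip":-1},{"rx":0,"ry":0,"rz":1,"tx":-0.2,"ty":0.1,"tz":0,"grip":-1},{"rx":0,"ry":0,"rz":1,"tx":-0.2,"ty":0.1,"tz":0,"grip":-1},{"rx":0,"ry":0,"rz":1,"tx":0,"ty":0.1,"tz":0,"grip":-1},{"rx":0,"ry":0,"rz":1,"tx":0,"ty":0.1,"tz":0,"grip":-1},{"rx":0,"ry":0,"rz":1,"tx":0,"ty":0.1,"tz":0,"grip":-1},{"rx":0,"ry":0,"rz":1,"tx":0,"ty":0.1,"tz":0,"grip":-1}]'
python3 -m pendant '[{"rx":0,"ry":0,"rz":1,"tx":0,"ty":0,"tz":0.2,"grip":-1},{"rx":0,"ry":0,"rz":1,"tx":0,"ty":0,"tz":0.3,"grip":-1},{"rx":0,"ry":0,"rz":1,"tx":0,"ty":0,"tz":0.3,"grip":-1},{"rx":0,"ry":0,"rz":1,"tx":0,"ty":0,"tz":0.3,"grip":-1},{"rx":0,"ry":0,"rz":1,"tx":0,"ty":0,"tz":0.3,"grip":-1},{"rx":0,"ry":0,"rz":1,"tx":0,"ty":0,"tz":0.3,"grip":-1},{"rx":0,"ry":0,"rz":1,"tx":0,"ty":0,"tz":0.2,"grip":-1},{"rx":0,"ry":0,"rz":0,"tx":0,"ty":0,"tz":0,"grip":-1}]'
python3 plan.py 0.5228 -0.2338 0.3 -4
```

```text
time_s: 32.88
ee_pos: [0.5237, -0.2115, 0.3842]
eef_rot: [3.136, -0.008, 0.52]
force: [0.1, 0.4, -0.8]
grip_width: 0.094
time_s: 33.55
ee_pos: [0.5298, -0.2018, 0.304]
eef_rot: [-3.141, -0.01, 0.026]
force: [0.7, 0.5, -0.4]
grip_width: 0.094
pos [ 0.5298 -0.2018  0.304 ] rpy [-179.98   -0.57    1.48] t 33.55 grip 0.094
F [ 0.72  0.51 -0.41]
UNITS t [-0.197  0.794  0.097] r [-0.011 -0.143  1.369]
```

```bash

python3 -m pendant '[{"rx":0,"ry":-0.14,"rz":0.7,"tx":-0.15,"ty":0.5,"tz":0,"grip":-1},{"rx":0,"ry":0,"rz":0.6,"tx":0,"ty":0.3,"tz":0.2,"grip":-1},{"rx":0,"ry":0,"rz":0,"tx":0,"ty":0,"tz":0.4,"grip":-1},{"rx":0,"ry":0,"rz":0,"tx":0,"ty":0,"tz":0.4,"grip":-1},{"rx":0,"ry":0,"rz":0,"tx":0,"ty":0,"tz":0,"grip":-1},{"rx":0,"ry":0,"rz":0,"tx":0,"ty":0,"tz":0,"grip":-1}]'
python3 plan.py 0.5228 -0.2338 0.152 -4
python3 - <<'E'
from h import *
w=snap('wrist','r_w')
s=ctrl.camera('side');cv2.imwrite('pics/r2.png',cv2.resize(s['pixels'][120:250,240:380],None,fx=4,fy=4,interpolation=cv2.INTER_CUBIC))
E
```

```text
time_s: 34.05
ee_pos: [0.5271, -0.2319, 0.2631]
eef_rot: [-3.141, -0.003, -0.052]
force: [0.4, -0.3, 0.3]
grip_width: 0.0941
pos [ 0.5271 -0.2319  0.2631] rpy [-1.7997e+02 -1.7000e-01 -2.9800e+00] t 34.05 grip 0.0941
F [ 0.44 -0.32  0.31]
UNITS t [-0.113  0.054  2.777] r [-0.007 -0.042  0.254]
```

View pics/r_w.png

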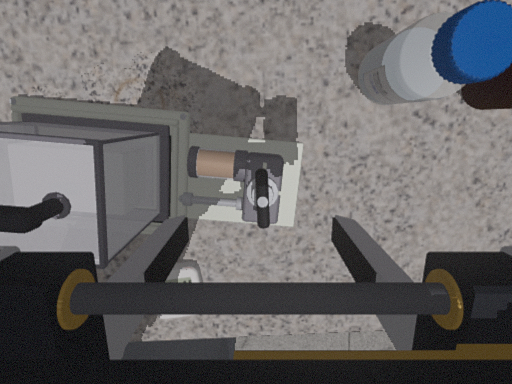

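View pics/r2.png

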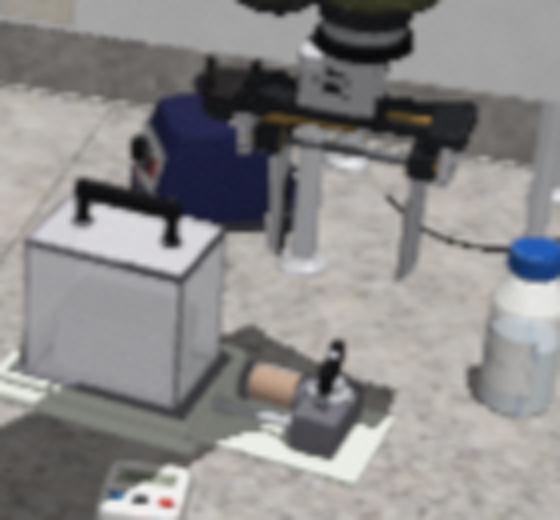

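```bash

python3 -m pendant '[{"rx":0,"ry":0,"rz":0.2,"tx":-0.15,"ty":0.06,"tz":0.4,"grip":-0.2},{"rx":0,"ry":0,"rz":0,"tx":-0.05,"ty":0.03,"tz":0.6,"grip":-0.2},{"rx":0,"ry":0,"rz":0,"tx":0,"ty":0,"tz":0.6,"grip":-0.2},{"rx":0,"ry":0,"rz":0,"tx":0,"ty":0,"tz":0.6,"grip":-0.2},{"rx":0,"ry":0,"rz":0,"tx":0,"ty":0,"tz":0.3,"grip":-0.2},{"rx":0,"ry":0,"rz":0,"tx":0,"ty":0,"tz":0,"grip":-0.2}]'
python3 plan.py 0.5228 -0.2338 0.152 -3
```

```text
time_s: 34.65
ee_pos: [0.5222, -0.2354, 0.1672]
eef_rot: [3.137, -0.015, -0.063]
force: [0.2, -0.6, -0.9]
grip_width: 0.0581
pos [ 0.5222 -0.2354  0.1672] rpy [179.73  -0.88  -3.58] t 34.65 grip 0.0581
F [ 0.15 -0.64 -0.9 ]
UNITS t [ 0.006 -0.043  0.38 ] r [ 0.069 -0.219 -0.146]
```

```bash

python3 -m pendant '[{"rx":0.07,"ry":-0.22,"rz":-0.1,"tx":0,"ty":-0.04,"tz":0.25,"grip":-0.2},{"rx":0,"ry":0,"rz":0,"tx":0,"ty":0,"tz":0.15,"grip":0.2},{"rx":0,"ry":0,"rz":0,"tx":0,"ty":0,"tz":0.06,"grip":0.6},{"rx":0,"ry":0,"rz":0,"tx":0,"ty":0,"tz":0,"grip":0.6},{"rx":0,"ry":0,"rz":0,"tx":0,"ty":0,"tz":0,"grip":0.6}]' 15
python3 plan.py 0.5228 -0.2338 0.152 -3
python3 - <<'E'
from h import *
w=snap('wrist','s_w')
E
```

```text
time_s: 35.07
ee_pos: [0.5243, -0.234, 0.1513]
eef_rot: [3.14, -0.003, -0.053]
force: [0.1, 0.6, -1.1]
grip_width: 0.0331
pos [ 0.5243 -0.234   0.1513] rpy [179.91  -0.18  -3.05] t 35.07 grip 0.0331
F [ 0.07  0.57 -1.12]
UNITS t [-0.037 -0.003 -0.019] r [ 0.021 -0.044 -0.012]
```

View pics/s_w.png

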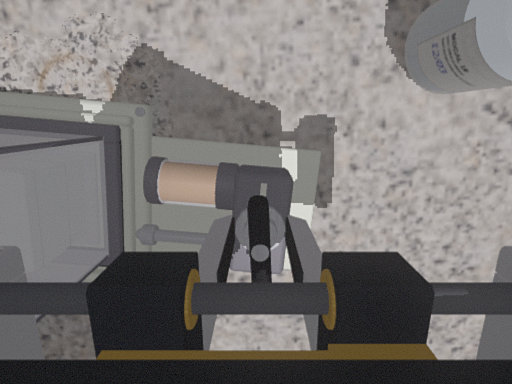

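Bar lies centred between the fingers. Close with moderate force.

```bash

python3 -m pendant '[{"rx":0,"ry":0,"rz":0,"tx":0,"ty":0,"tz":0,"grip":1},{"rx":0,"ry":0,"rz":0,"tx":0,"ty":0,"tz":0,"grip":1},{"rx":0,"ry":0,"rz":0,"tx":0,"ty":0,"tz":0,"grip":1},{"rx":0,"ry":0,"rz":0,"tx":0,"ty":0,"tz":0,"grip":1},{"rx":0,"ry":0,"rz":0,"tx":0,"ty":0,"tz":0,"grip":1},{"rx":0,"ry":0,"rz":0,"tx":0,"ty":0,"tz":0,"grip":1}]' 20
python3 plan.py 0.5230 -0.2338 0.152 -3
```

```text
time_s: 35.62
ee_pos: [0.5243, -0.234, 0.1518]
eef_rot: [3.14, -0.004, -0.053]
force: [0.4, -0.0, -3.1]
grip_width: 0.0221
pos [ 0.5243 -0.234   0.1518] rpy [179.9   -0.23  -3.06] t 35.62 grip 0.0221
F [ 0.37 -0.01 -3.09]
UNITS t [-0.033 -0.003 -0.005] r [ 0.024 -0.058 -0.014]
```

```bash

python3 -m pendant '[{"rx":0,"ry":0,"rz":0,"tx":0,"ty":0,"tz":0,"grip":1},{"rx":0,"ry":0,"rz":0,"tx":0,"ty":0,"tz":0,"grip":1},{"rx":0,"ry":0,"rz":0,"tx":0,"ty":0,"tz":0,"grip":1},{"rx":0,"ry":0,"rz":0,"tx":0,"ty":0,"tz":0,"grip":1}]' 20
python3 -c "
from h import *
o=ctrl.get_obs();print(o['moment'].round(2),o['force'].round(2),o['grip_width'])
s=ctrl.camera('side');cv2.imwrite('pics/t2.png',cv2.resize(s['pixels'][150:250,270:370],None,fx=5,fy=5,interpolation=cv2.INTER_CUBIC))
snap('wrist','t_w')"
```

```text
time_s: 35.95
ee_pos: [0.5243, -0.234, 0.1518]
eef_rot: [3.14, -0.004, -0.053]
force: [0.4, 0.3, -3.6]
grip_width: 0.022
[ 0.02 -0.16  0.03] [ 0.44  0.31 -3.6 ] 0.02203591444223024
```

View pics/t2.png

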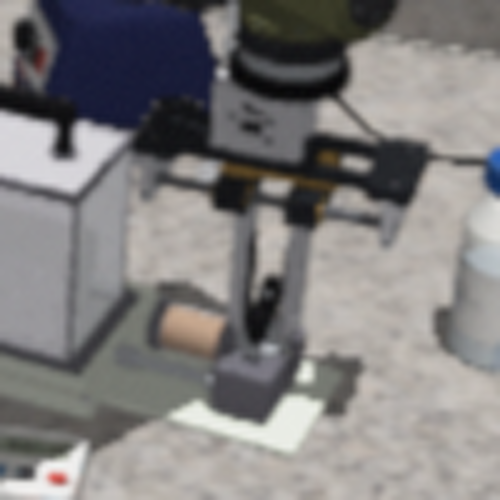

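View pics/t_w.png

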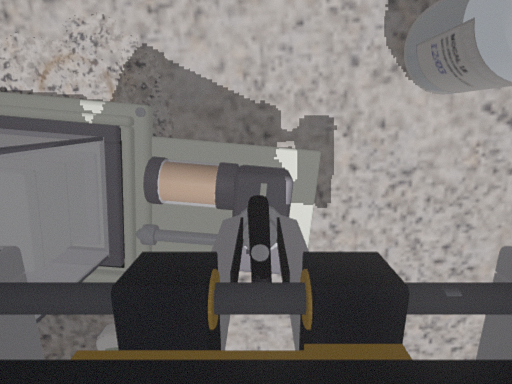

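```bash

python3 -m pendant '[{"rx":0,"ry":0,"rz":0,"tx":0,"ty":0,"tz":0,"grip":0.3},{"rx":0,"ry":0,"rz":0,"tx":0,"ty":0,"tz":0,"grip":0.3},{"rx":0,"ry":0,"rz":0,"tx":0,"ty":0,"tz":-0.15,"grip":0.3},{"rx":0,"ry":0,"rz":0,"tx":0,"ty":0,"tz":-0.08,"grip":0.3},{"rx":0,"ry":0,"rz":0,"tx":0,"ty":0,"tz":0,"grip":0.3}]' 20
python3 plan.py 0.5230 -0.2338 0.161 -3
```

```text
time_s: 36.47
ee_pos: [0.5245, -0.2343, 0.1629]
eef_rot: [3.139, -0.005, -0.053]
force: [-1.1, -0.2, -0.8]
grip_width: 0.0327
pos [ 0.5245 -0.2343  0.1629] rpy [179.86  -0.3   -3.06] t 36.47 grip 0.0327
F [-1.06 -0.19 -0.76]
UNITS t [-0.039 -0.01   0.048] r [ 0.034 -0.074 -0.016]
```

```bash

python3 -m pendant '[{"rx":0,"ry":-0.07,"rz":0,"tx":-0.04,"ty":0,"tz":0.05,"grip":1},{"rx":0,"ry":0,"rz":0,"tx":0,"ty":0,"tz":0,"grip":1},{"rx":0,"ry":0,"rz":0,"tx":0,"ty":0,"tz":0,"grip":1},{"rx":0,"ry":0,"rz":0,"tx":0,"ty":0,"tz":0,"grip":1},{"rx":0,"ry":0,"rz":0,"tx":0,"ty":0,"tz":0,"grip":1},{"rx":0,"ry":0,"rz":0,"tx":0,"ty":0,"tz":0,"grip":1},{"rx":0,"ry":0,"rz":0,"tx":0,"ty":0,"tz":0,"grip":1}]' 20
python3 plan.py 0.5230 -0.2338 0.161 -3
```

```text
time_s: 37.05
ee_pos: [0.523, -0.2339, 0.1614]
eef_rot: [3.139, -0.001, -0.053]
force: [-0.6, 0.0, 1.3]
grip_width: 0.0116
pos [ 0.523  -0.2339  0.1614] rpy [ 1.7987e+02 -4.0000e-02 -3.0500e+00] t 37.05 grip 0.0116
F [-0.64  0.04  1.32]
UNITS t [-0.001 -0.003  0.011] r [ 0.032 -0.011 -0.013]
```

```bash

python3 -m pendant '[{"rx":0,"ry":0,"rz":-0.5,"tx":0,"ty":0,"tz":0,"grip":1},{"rx":0,"ry":0,"rz":-0.8,"tx":0,"ty":0,"tz":0,"grip":1},{"rx":0,"ry":0,"rz":-0.8,"tx":0,"ty":0,"tz":0,"grip":1},{"rx":0,"ry":0,"rz":-0.8,"tx":0,"ty":0,"tz":0,"grip":1},{"rx":0,"ry":0,"rz":-0.8,"tx":0,"ty":0,"tz":0,"grip":1},{"rx":0,"ry":0,"rz":-0.8,"tx":0,"ty":0,"tz":0,"grip":1}]' 20
python3 plan.py 0.5230 -0.2338 0.161 82
python3 -c "
from h import *
print(ctrl.get_obs()['moment'].round(2),ctrl.get_obs()['grip_width'])"
```

```text
time_s: 37.55
ee_pos: [0.523, -0.2337, 0.1615]
eef_rot: [3.14, -0.0, 0.272]
force: [0.2, 1.3, 1.3]
grip_width: 0.0121
pos [ 0.523  -0.2337  0.1615] rpy [ 1.7992e+02 -1.0000e-02  1.5580e+01] t 37.55 grip 0.0121
F [0.17 1.35 1.33]
UNITS t [-0.001  0.003  0.012] r [ 1.8000e-02  1.0000e-02 -1.6606e+01]
[ 0.18  0.12 -0.11] 0.01208690790372384
```

```bash

python3 -m pendant '[{"rx":0,"ry":0,"rz":-0.8,"tx":0,"ty":0,"tz":0,"grip":1},{"rx":0,"ry":0,"rz":-0.9,"tx":0,"ty":0,"tz":0,"grip":1},{"rx":0,"ry":0,"rz":-0.9,"tx":0,"ty":0,"tz":0,"grip":1},{"rx":0,"ry":0,"rz":-0.9,"tx":0,"ty":0,"tz":0,"grip":1},{"rx":0,"ry":0,"rz":-0.9,"tx":0,"ty":0,"tz":0,"grip":1},{"rx":0,"ry":0,"rz":-0.9,"tx":0,"ty":0,"tz":0,"grip":1},{"rx":0,"ry":0,"rz":-0.9,"tx":0,"ty":0,"tz":0,"grip":1},{"rx":0,"ry":0,"rz":-0.9,"tx":0,"ty":0,"tz":0,"grip":1}]'
python3 plan.py 0.5230 -0.2338 0.161 82
python3 -m pendant '[{"rx":0,"ry":0,"rz":-0.9,"tx":0,"ty":0,"tz":0,"grip":1},{"rx":0,"ry":0,"rz":-0.9,"tx":0,"ty":0,"tz":0,"grip":1},{"rx":0,"ry":0,"rz":-0.9,"tx":0,"ty":0,"tz":0,"grip":1},{"rx":0,"ry":0,"rz":-0.9,"tx":0,"ty":0,"tz":0,"grip":1},{"rx":0,"ry":0,"rz":-0.9,"tx":0,"ty":0,"tz":0,"grip":1},{"rx":0,"ry":0,"rz":-0.9,"tx":0,"ty":0,"tz":0,"grip":1},{"rx":0,"ry":0,"rz":-0.9,"tx":0,"ty":0,"tz":0,"grip":1}]'
python3 plan.py 0.5230 -0.2338 0.161 82
python3 -c "
from h import *
print(ctrl.get_obs()['moment'].round(2),ctrl.get_obs()['grip_width'])"
```

```text
time_s: 38.22
ee_pos: [0.5228, -0.2333, 0.1614]
eef_rot: [-3.141, 0.0, 0.792]
force: [-1.2, 0.5, 0.9]
grip_width: 0.0119
pos [ 0.5228 -0.2333  0.1614] rpy [-1.7998e+02  1.0000e-02  4.5350e+01] t 38.22 grip 0.0119
F [-1.16  0.48  0.91]
UNITS t [-0.005  0.011  0.011] r [-5.000e-03  2.000e-03 -9.162e+00]
time_s: 38.8
ee_pos: [0.5225, -0.2331, 0.1615]
eef_rot: [-3.14, -0.001, 1.253]
force: [-0.5, 0.4, 2.1]
grip_width: 0.0117
pos [ 0.5225 -0.2331  0.1615] rpy [-1.7992e+02 -3.0000e-02  7.1810e+01] t 38.8 grip 0.0117
F [-0.53  0.41  2.06]
UNITS t [-0.012  0.016  0.012] r [-0.02  -0.011 -2.549]
[ 0.09  0.06 -0.02] 0.011659286075278868
```

```bash

python3 -m pendant '[{"rx":0,"ry":0,"rz":-0.8,"tx":0,"ty":0,"tz":0,"grip":1},{"rx":0,"ry":0,"rz":-0.8,"tx":0,"ty":0,"tz":0,"grip":1},{"rx":0,"ry":0,"rz":-0.8,"tx":0,"ty":0,"tz":0,"grip":1},{"rx":0,"ry":0,"rz":-0.5,"tx":0,"ty":0,"tz":0,"grip":1}]'
python3 plan.py 0.5230 -0.2338 0.161 82
python3 -c "
from h import *
print(ctrl.get_obs()['moment'].round(2),ctrl.get_obs()['grip_width'])"
```

```text
time_s: 39.13
ee_pos: [0.5223, -0.2332, 0.1615]
eef_rot: [-3.14, -0.001, 1.467]
force: [-0.5, 0.2, 1.7]
grip_width: 0.012
pos [ 0.5223 -0.2332  0.1615] rpy [-1.799e+02 -8.000e-02  8.407e+01] t 39.13 grip 0.012
F [-0.53  0.21  1.73]
UNITS t [-0.014  0.018  0.012] r [-0.026 -0.018  0.517]
[ 0.01 -0.04 -0.4 ] 0.01199631066327037
```

```bash

python3 -m pendant '[{"rx":0,"ry":0,"rz":-0.5,"tx":0,"ty":0,"tz":0,"grip":1},{"rx":0,"ry":0,"rz":-0.5,"tx":0,"ty":0,"tz":0,"grip":1},{"rx":0,"ry":0,"rz":-0.3,"tx":0,"ty":0,"tz":0,"grip":1}]'
python3 -c "
from h import *
print(ctrl.get_obs()['moment'].round(2),ctrl.get_obs()['grip_width'])"
```

```text
time_s: 39.38
ee_pos: [0.5222, -0.2336, 0.1615]
eef_rot: [-3.14, -0.001, 1.561]
force: [-0.4, 0.6, 0.9]
grip_width: 0.0135
[ 0.17 -0.12 -0.52] 0.013512194829634113
```

```bash

python3 -m pendant '[{"rx":0,"ry":0,"rz":0,"tx":0,"ty":0,"tz":0,"grip":0},{"rx":0,"ry":0,"rz":0,"tx":0,"ty":0,"tz":0,"grip":-0.2},{"rx":0,"ry":0,"rz":0,"tx":0,"ty":0,"tz":0,"grip":-0.2},{"rx":0,"ry":0,"rz":0,"tx":0,"ty":0,"tz":-0.3,"grip":-0.2},{"rx":0,"ry":0,"rz":0,"tx":0,"ty":0,"tz":-0.7,"grip":-0.2},{"rx":0,"ry":0,"rz":0,"tx":0,"ty":0,"tz":-1,"grip":-0.2},{"rx":0,"ry":0,"rz":0,"tx":0,"ty":0,"tz":-1,"grip":-0.2},{"rx":0,"ry":0,"rz":0,"tx":0,"ty":0,"tz":-1,"grip":-0.2}]'
python3 -m pendant '[{"rx":0,"ry":0,"rz":0,"tx":0,"ty":0,"tz":-1,"grip":-1},{"rx":0,"ry":0,"rz":0,"tx":0,"ty":0,"tz":-1,"grip":-1},{"rx":0,"ry":0,"rz":0,"tx":0,"ty":0,"tz":-0.7,"grip":-1},{"rx":0,"ry":0,"rz":0,"tx":0,"ty":0,"tz":0,"grip":-1}]'
cat > chk.py <<'E'
from h import *
import sys
t=sys.argv[1]
w=snap('wrist',t+'_w'); s=ctrl.camera('side'); c=ctrl.camera('scene')
a=cv2.resize(s['pixels'][150:260,220:420],None,fx=3.9,fy=3.9,interpolation=cv2.INTER_CUBIC);cv2.imwrite(f'pics/{t}_s.png',a)
a=cv2.resize(c['pixels'][100:250,190:310],None,fx=4,fy=4,interpolation=cv2.INTER_CUBIC);cv2.imwrite(f'pics/{t}_c.png',a)
print(ctrl.get_obs()['ee_pos'],ctrl.get_obs()['time_s'])
E
python3 chk.py u
```

```text
time_s: 40.05
ee_pos: [0.5205, -0.2327, 0.3211]
eef_rot: [-3.125, -0.009, 1.559]
force: [0.5, -0.2, 0.4]
grip_width: 0.056
time_s: 40.38
ee_pos: [0.52, -0.2322, 0.4455]
eef_rot: [-3.138, -0.002, 1.558]
force: [-0.2, 0.2, 1.3]
grip_width: 0.0799
[ 0.5200574  -0.23231182  0.43812568] 40.5333
```

View pics/u_w.png

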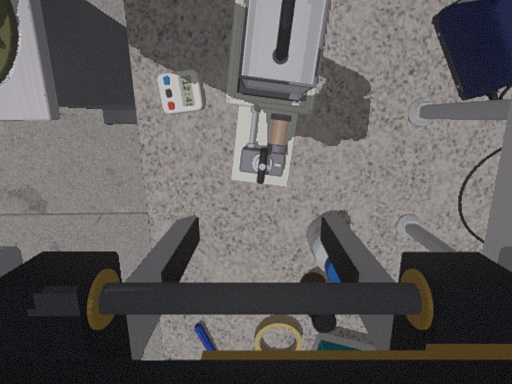

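View pics/u_s.png

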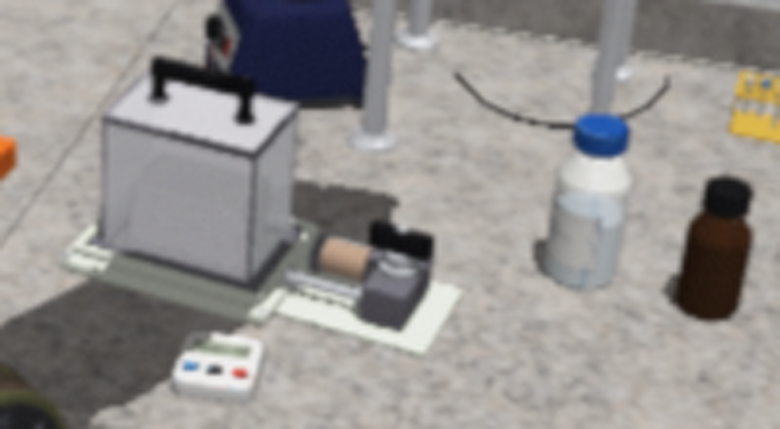

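View pics/u_c.png

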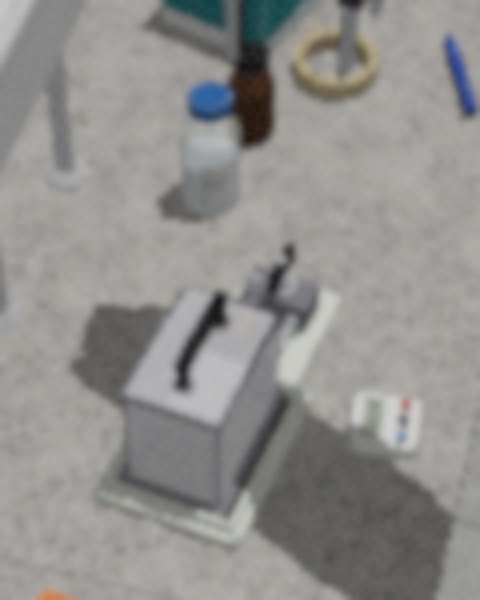

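```bash
python3 - <<'E'
from h import *
c=ctrl.camera('wrist'); im=c['pixels'].astype(int)
cv2.imwrite('pics/v.png',cv2.resize(c['pixels'][0:195,220:340],None,fx=3,fy=3,interpolation=cv2.INTER_CUBIC))
m=np.zeros(im.shape[:2],np.uint8); R=(slice(140,190),slice(250,280)); m[R]=(im.max(2)[R]<45)
n,l,st,ce=cv2.connectedComponentsWithStats(m); i=1+st[1:,4].argmax(); p=np.argwhere(l==i)[:,::-1].astype(np.float32)
b=cv2.boxPoints(cv2.minAreaRect(p)); w=np.array([onz(c,*q,.084)[:2] for q in b]); print(st[i],w.round(4).tolist(),w.mean(0))
for k in (0,1): d=w[k+1]-w[k]; print(np.linalg.norm(d).round(4),np.degrees(np.arctan2(-d[0],d[1])).round(1))
E
```

```text
[263 150   7   5  24] [[0.5209, -0.2068], [0.5298, -0.2069], [0.5298, -0.2128], [0.5209, -0.2127]] [ 0.52536424 -0.20979509]
0.0089 -90.7
0.0059 179.7
```

View pics/v.png

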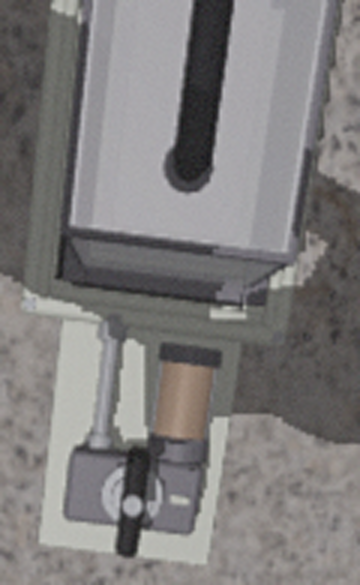

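```bash

python3 -m pendant '[{"rx":0,"ry":0,"rz":0,"tx":-0.8,"ty":-0.5,"tz":0,"grip":-1},{"rx":0,"ry":0,"rz":0,"tx":-0.8,"ty":-0.5,"tz":0,"grip":-1},{"rx":0,"ry":0,"rz":0,"tx":-0.8,"ty":-0.5,"tz":0,"grip":-1},{"rx":0,"ry":0,"rz":0,"tx":-0.5,"ty":-0.5,"tz":0,"grip":-1},{"rx":0,"ry":0,"rz":0,"tx":0,"ty":0,"tz":0,"grip":-1},{"rx":0,"ry":0,"rz":0,"tx":0,"ty":0,"tz":0,"grip":-1}]'
python3 -m pendant '[{"rx":0,"ry":0,"rz":0,"tx":0,"ty":0,"tz":0,"grip":-1},{"rx":0,"ry":0,"rz":0,"tx":0,"ty":0,"tz":0,"grip":-1},{"rx":0,"ry":0,"rz":0,"tx":0,"ty":0,"tz":0,"grip":-1},{"rx":0,"ry":0,"rz":0,"tx":0,"ty":0,"tz":0,"grip":-1},{"rx":0,"ry":0,"rz":0,"tx":0,"ty":0,"tz":0,"grip":-1},{"rx":0,"ry":0,"rz":0,"tx":0,"ty":0,"tz":0,"grip":-1},{"rx":0,"ry":0,"rz":0,"tx":0,"ty":0,"tz":0,"grip":-1},{"rx":0,"ry":0,"rz":0,"tx":0,"ty":0,"tz":0,"grip":-1}]'
python3 chk.py x
```

```text
time_s: 41.08
ee_pos: [0.4353, -0.3504, 0.4257]
eef_rot: [-3.113, -0.02, 1.56]
force: [0.4, -0.0, 0.6]
grip_width: 0.094
time_s: 41.75
ee_pos: [0.4382, -0.3469, 0.4228]
eef_rot: [-3.109, -0.024, 1.565]
force: [0.8, 0.7, -0.3]
grip_width: 0.0939
[ 0.43806041 -0.34706536  0.42275223] 41.9
```

View pics/x_s.png

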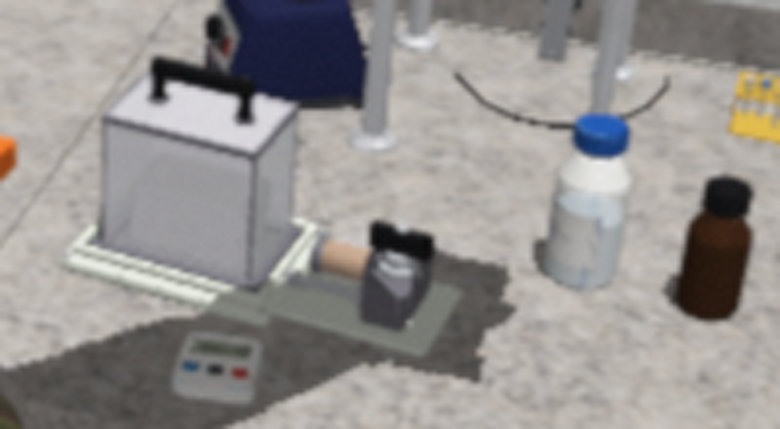

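View pics/x_c.png

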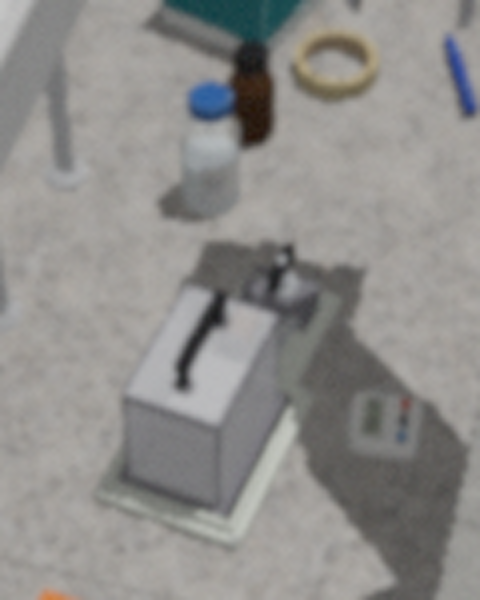

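The side and scene views show the cover seated, the tap along the base, and the bottles and timer where they were. Handing in.

```bash
python3 -c "
from station import ctrl
print(ctrl.hand_in())"
```

```text
the job is handed in; nothing more can be done
None
```

The job is done and handed in at about 42 s of robot time. I lifted the cover off and stood it on the bench. Both white cartons went into one column on the deck, the cover went back over them, and then I turned the tap to its stop.

**Cartons:** I found two on the bench. A white object on the raised back shelf is out of reach and I left it, along with the black and orange look-alikes. The last measurement put the column about 2 mm from the deck centre. It was squared to the deck within about 1°.

**Cover:** It seated at the height it started from, within 0.4 mm. In the last side and scene pictures it sits level inside the kerb. I saw no sign that it was knocked aside.

**Tap:** My first grip caught the collar under the bar, so I opened up, raised the hand 9 mm and gripped again. I turned until the moment rose to about 0.5 N m and the bar began to slip in the fingers, which I took as the stop. In the picture the bar lines up with the base to within about 1° by eye. The automatic check of the bar's angle failed, because its colour mask caught only part of the bar.

**Forces:** The most I saw was about 37 N vertical (about 42 N in all), pressing the first carton onto the deck.

**Left in place:** The bottles and timer look unmoved in the last side and scene pictures.

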